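Put up the menu ledges and their slates

ROBOT

A 7-joint arm with a two-finger parallel gripper is mounted at the origin on a cart in front of the work surface, level with it; the furniture and walls round the work are solid. World frame = base frame: x ahead of the robot, y to its left, z up, the work surface at z = 0. Lengths are in mm, angles in rad, forces in N, time in s.
With the tool pointing down it reaches from about 400 to 750 mm from the base axis. Payload 19.5 kg.
Tool frame: the origin (TCP) lies midway between the tips of the shut fingers; the grasp point (between the pads) lies behind it (hold_point_z is the y of the grasp point in the tool frame, in mm); y points along the fingers, x is the direction in which the jaws open and shut, and the axes are right-handed (so a half turn about y gives the same grasp; the last joint's range is limited). The gripper opens to 85 mm and grips with 20 to 120 N. Pads are 22 mm wide; open, the fingers measure 114 mm over their backs; the gripper's body (76 mm by 85 mm) begins 54 mm behind the grasp point. The pads swing forward as they close: fully open they stand 13 mm farther back than shut.
Start: joints at [1.228, 0.707, -0.028, 1.485, 0.022, 0.951, -0.075], TCP at [170.356, -549.157, 231.268] pointing down, gripper open.
Joint ranges: [-2.71, 2.71], [-0.32, 2.16], [-1.57, 1.52], [0, 2.45], [-1.46, 4.6], [0, 2.02], [-2.83, 2.83]. Speed limits (rad/s): [1.89, 1.89, 2.57, 2.57, 3.01, 3.01, 3.01].

INTERFACE

Orientations are given as a rotation vector (axis times angle).
In Python, from cell import * gives the robot as it stands.
- The arm moves only by the tool arm_command, never from a script. Its arguments are lists of equal length, an entry for each row: "offset": the shift along the tool's x, y, z in m, a list of three; "twist": the turn, a rotation vector about the tool's x, y, z in degrees, a list of three. A call has 1 to 20 rows; each row shifts and turns the pose as measured when the row begins, along the tool's axes as they then stand; what a row does not reach is not made up. A row lasts 1/10 s, in which the tool goes at most 50 mm and 8.59 degrees, less where a joint would pass 70% of its speed; a pose out of reach is approached as far as the arm can. A call with a gripper value outside its range is refused whole. "gripper" is the finger opening in m, from 0 to 0.0854, set as the call begins (left out, the last holds). The fingers move at their own pace and stop on an object; "grip_force" is the grip in N (left out, the last holds). Time passes only in rows, so rows that do not move let the fingers close. It gives the time, the measured TCP pose, the force and the opening at its end, in the units of the state.
- get_obs(): the state, without advancing time (a new reading comes with each control period).
- snapshot(name): name is "scene" or "top" or "wrist"; returns the picture (384x512x3 uint8, blue, green, red); there is no depth.
- camera_params(name): a dict with "fov_y" (degrees; the focal length in pixels is half the picture's height over the tangent of half this angle, whatever the lens; pixels are square), "cx", "cy" (the principal point, pixels), "world_from_camera" (4x4, takes a point from camera to world coordinates); the wrist camera has in their place "mount" (4x4, takes a point from camera to tool coordinates, whose origin is the TCP and whose axes are the tool frame's). Camera axes: x right, y down, z forward; pixel columns grow to the right and rows downward; lengths in mm; the calibration is good to about 2 mm. A picture is of the moment at which its call begins: read the wrist's pose just before it. camera_params takes no time and is no camera call.
- job_done(): hands the job in, once; it reports no verdict.
Trained networks look in the newest picture that a camera, given by its name, has taken for a name from the list of things; names that differ only in an ending like _2 or _b are one class to them, and where a whole thing is asked for, a point or a joint stands for the part that bears it (a point fixed in the world has none). Each returns a list of dicts, best first, with "score" (0 to 1); they miss things now and then, are a little off and sometimes report something else, mostly with a low value. They report only what shows in the picture. A call takes as long as a camera call.
- outline_of(camera, label): "mask" (384x512 bool, what is visible of it) and "centre" ([column, row] in pixels, amid what is visible of it).
- pinpoint(camera, label): "centre" ([column, row] in pixels: a listed point, or the origin of a listed thing).
The state is a dict: "time": time; "joint_pos": joint angles; "joint_vel": joint speeds; "joint_efforts": joint torques, N m; "position": TCP position; "tcp_rot": TCP orientation; "wrist_force": force on the tool from outside, world axes, zero at the start; "wrist_torque": the same for the moment, N m; "finger_gap": finger opening in mm.
Only numpy, scipy, OpenCV 4.12 (cv2) and the standard library are available. Lean on these libraries where they do the work, as an engineer would, in place of code of your own. Each camera call takes 0.05 s, during which the arm holds its last target. There are 200 camera calls.

TASK

Get the counter's menu stand ready for service: hook both loose ledges by their claws into the top row of slots in the uprights, side by side, and press each one down until the spring catch locks it. Then draw every slate board upward out of the wooden rack and stand it on a ledge, foot behind the ridge and leaning back against the stand, one board each side of a ledge's centre web, and do not let a board fall over. Leave the other things on the worktop where they are.

Things in the scene. Friction and masses are not known exactly. Their poses are not given: they have to be found in the camera images.
- stand: fixed grey steel menu stand, 404 wide (y), 179 mm high; origin on the worktop, mid front plane of its uprights; x to the rear, y to its left. Slot columns at y=+178, +18 (left bay), -18, -178 mm (right bay); slots 12 wide x 32 mm tall in a 4 mm wall, top row z=126 to 158 mm, two rows 50 and 100 mm lower. A top rail, flush, z=160 to 172 mm: boards lean on it
- bay_left (a point): where the origin of a ledge lies once locked in the left (+y) bay, 84 mm above the worktop; x points into the stand, z up. Hooking: bring the ledge 12 to 22 mm above this height (17 is best), move it along +x until its back wall meets the uprights, then lower it; the spring catch then still holds it up to 19 mm too high
- bay_right (a point): where the origin of a ledge lies once locked in the right (-y) bay, 84 mm above the worktop; x points into the stand, z up. After hooking, press the ledge down (8 to 18 N on top of the web) past the spring catch until its origin is here; the catch then snaps out over the rear edge of its floor
- catch_left (a joint): spring catch of the left bay: wedge nose 14 mm wide in the rail between the uprights, mid bay; slide in m, 0 = nose out 6 mm (at rest, and when locked over a ledge's floor edge), up to 0.009 when a ledge pushes it back
- catch_right (a joint): spring catch of the right bay: wedge nose 14 mm wide in the rail between the uprights, mid bay; slide in m, 0 = nose out 6 mm (at rest, and when locked over a ledge's floor edge), up to 0.009 when a ledge pushes it back
- ledge_a: loose grey sheet-metal ledge with claws, 184 long (y) x 63 deep x 62 mm high, 260 g, starts standing on its floor. Origin: foot of its flat back face, at the middle; x points out of the back (as the claws do), z up. Floor x=-63 to 0 mm, 4.5 thick; back wall x=-3 to 0, up to z=56; ridge (foot stop) x=-32 to -28, up to z=12; front lip up to z=15. More under ledge_b and the grips
- ledge_b: second ledge, same as ledge_a; either fits either bay. Two claws at y=+80 and -80 mm, 6 mm thick (y): a neck out of the back at z=42 to 52 mm, x=0 to 5.5, then a tooth (x=5.5 to 10.5) hanging down to z=30. A board stands each side of the centre web, at y=+48 and y=-48 mm, foot on the floor between ridge and back wall
- ledge_a_grip (a point): point on the centre web of ledge_a where to grip it, 35 mm in front of the origin and 50 mm up. The web is an upright plate 10 mm thick (y), x=-58 to -10 mm, from the floor up to z=62 mm; grip it from above across its thickness
- ledge_b_grip (a point): point on the centre web of ledge_b where to grip it, 35 mm in front of the origin and 50 mm up. The web is an upright plate 10 mm thick (y), x=-58 to -10 mm, from the floor up to z=62 mm; grip it from above across its thickness
- rack: fixed wooden rack, 176 (x) x 100 (y) x 62 mm high, origin under its centre; four slots 12 mm wide (x) across it at x=-60, -20, +20, +60 mm hold the side edges of the boards; slot floor at z=12 mm, the slots are open upward only
- board_1: slate menu board, dark slate in a thin pale wood frame, 78 wide (y) x 130 tall (z) x 8 mm thick (x), 130 g, faces alike; origin: centre of its lower edge, z up the board. Starts upright in a rack slot; 2 to 4 boards are there (None if absent), all alike. Grip it across its thickness at the middle of the upper edge
- board_2: slate menu board, dark slate in a thin pale wood frame, 78 wide (y) x 130 tall (z) x 8 mm thick (x), 130 g, faces alike; origin: centre of its lower edge, z up the board. Starts upright in a rack slot; 2 to 4 boards are there (None if absent), all alike. Grip it across its thickness at the middle of the upper edge
- board_3: slate menu board, dark slate in a thin pale wood frame, 78 wide (y) x 130 tall (z) x 8 mm thick (x), 130 g, faces alike; origin: centre of its lower edge, z up the board. Starts upright in a rack slot; 2 to 4 boards are there (None if absent), all alike. Grip it across its thickness at the middle of the upper edge
- board_4: slate menu board, dark slate in a thin pale wood frame, 78 wide (y) x 130 tall (z) x 8 mm thick (x), 130 g, faces alike; origin: centre of its lower edge, z up the board. Starts upright in a rack slot; 2 to 4 boards are there (None if absent), all alike. Grip it across its thickness at the middle of the upper edge
- tape: roll of brown tape, 96x95x48 mm, lying flat; a bystander: leave it alone
- ramekin_e: white ramekin, 67x67x39 mm; a bystander: leave it alone
- ramekin_f: white ramekin, 77x77x42 mm; a bystander: leave it alone
- marker: black and white marker pen, 135 mm; a bystander: leave it alone
- teaspoon_a: teaspoon, 130 mm; a bystander: leave it alone
- sachet_05: tea sachet, 58x68x10 mm; a bystander: leave it alone

How it is judged (in metres and radians):
At the end, for the whole second after the job is handed in: Both ledges locked in the top-row bays (3 mm in height, 6 in depth, 7 sideways, level to 0.09 rad), catches out (under 1.5 mm); every present board at rest with its foot behind a ledge's ridge, leaning 0.08 to 0.5 rad, square to 0.2 rad, boards 70 mm or more apart (((x of ledge_a in the frame of bay_left between -0.006 and 0.004 m and y of ledge_a in the frame of bay_left between -0.007 and 0.007 m and z of ledge_a in the frame of bay_left between -0.003 and 0.003 m and angle between the z axis of ledge_a and the z axis of bay_left, either way round below 0.09 rad and angle between the y axis of ledge_a and the y axis of bay_left, either way round below 0.06 rad) or (x of ledge_a in the frame of bay_right between -0.006 and 0.004 m and y of ledge_a in the frame of bay_right between -0.007 and 0.007 m and z of ledge_a in the frame of bay_right between -0.003 and 0.003 m and angle between the z axis of ledge_a and the z axis of bay_right, either way round below 0.09 rad and angle between the y axis of ledge_a and the y axis of bay_right, either way round below 0.06 rad)) and ((x of ledge_b in the frame of bay_left between -0.006 and 0.004 m and y of ledge_b in the frame of bay_left between -0.007 and 0.007 m and z of ledge_b in the frame of bay_left between -0.003 and 0.003 m and angle between the z axis of ledge_b and the z axis of bay_left, either way round below 0.09 rad and angle between the y axis of ledge_b and the y axis of bay_left, either way round below 0.06 rad) or (x of ledge_b in the frame of bay_right between -0.006 and 0.004 m and y of ledge_b in the frame of bay_right between -0.007 and 0.007 m and z of ledge_b in the frame of bay_right between -0.003 and 0.003 m and angle between the z axis of ledge_b and the z axis of bay_right, either way round below 0.09 rad and angle between the y axis of ledge_b and the y axis of bay_right, either way round below 0.06 rad)) and value of joint each of catch_left, catch_right below 0.0015 m and ((x of board_1 in the frame of ledge_a between -0.03 and 0.002 m and y of board_1 in the frame of ledge_a between -0.095 and 0.095 m and z of board_1 in the frame of ledge_a between -0.002 and 0.012 m and angle between the y axis of board_1 and the y axis of ledge_a, either way round below 0.2 rad) or (x of board_1 in the frame of ledge_b between -0.03 and 0.002 m and y of board_1 in the frame of ledge_b between -0.095 and 0.095 m and z of board_1 in the frame of ledge_b between -0.002 and 0.012 m and angle between the y axis of board_1 and the y axis of ledge_b, either way round below 0.2 rad)) and angle between board_1's own z axis and vertical between 0.08 and 0.5 rad and linear speed of each of board_1, board_2, board_3, board_4 below 0.02 m/s and ((x of board_2 in the frame of ledge_a between -0.03 and 0.002 m and y of board_2 in the frame of ledge_a between -0.095 and 0.095 m and z of board_2 in the frame of ledge_a between -0.002 and 0.012 m and angle between the y axis of board_2 and the y axis of ledge_a, either way round below 0.2 rad) or (x of board_2 in the frame of ledge_b between -0.03 and 0.002 m and y of board_2 in the frame of ledge_b between -0.095 and 0.095 m and z of board_2 in the frame of ledge_b between -0.002 and 0.012 m and angle between the y axis of board_2 and the y axis of ledge_b, either way round below 0.2 rad)) and angle between board_2's own z axis and vertical between 0.08 and 0.5 rad and ((x of board_3 in the frame of ledge_a between -0.03 and 0.002 m and y of board_3 in the frame of ledge_a between -0.095 and 0.095 m and z of board_3 in the frame of ledge_a between -0.002 and 0.012 m and angle between the y axis of board_3 and the y axis of ledge_a, either way round below 0.2 rad) or (x of board_3 in the frame of ledge_b between -0.03 and 0.002 m and y of board_3 in the frame of ledge_b between -0.095 and 0.095 m and z of board_3 in the frame of ledge_b between -0.002 and 0.012 m and angle between the y axis of board_3 and the y axis of ledge_b, either way round below 0.2 rad)) and angle between board_3's own z axis and vertical between 0.08 and 0.5 rad and ((x of board_4 in the frame of ledge_a between -0.03 and 0.002 m and y of board_4 in the frame of ledge_a between -0.095 and 0.095 m and z of board_4 in the frame of ledge_a between -0.002 and 0.012 m and angle between the y axis of board_4 and the y axis of ledge_a, either way round below 0.2 rad) or (x of board_4 in the frame of ledge_b between -0.03 and 0.002 m and y of board_4 in the frame of ledge_b between -0.095 and 0.095 m and z of board_4 in the frame of ledge_b between -0.002 and 0.012 m and angle between the y axis of board_4 and the y axis of ledge_b, either way round below 0.2 rad)) and angle between board_4's own z axis and vertical between 0.08 and 0.5 rad and distance between each of board_2, board_3, board_4 and board_1 above 0.07 m and distance between each of board_3, board_4 and board_2 above 0.07 m and distance between board_4 and board_3 above 0.07 m); the robot touches nothing.
It fails at once if a bystander is moved more than 40 mm (distance of any of tape, ramekin_e, ramekin_f, marker, teaspoon_a, sachet_05 from where it was at the start of the episode above 0.04 m).
It fails at once if a slate board falls over (angle between any of board_1, board_2, board_3, board_4's own z axis and vertical above 1.2 rad).
Of board_1, board_2, board_3, board_4 only 2 to 4 are there at a start; the rules pass over those that are not, and their reading is None.
At some moment in a run one of ledge_a, ledge_b may be knocked a few centimetres aside while the robot is not near it.
It also fails if it takes over 210 s, if anything falls off the work surface, if the arm or the gripper's body presses on something with over 40 N, if the wrist force passes 120 N, or if a joint passes its speed limit or range.

## Working session

There is one attempt and no reset: what is moved stays moved. The work goes in short steps, Python scripts to look and compute and a tool call to move; the robot and the scene stay as the last step left them, time stands still between calls to the robot, and variables do not carry over. Pictures are saved under pics/ and viewed, about 12 in all and at most 16, crops included, and the job is handed in when it is done.

Besides the shell and the picture viewer there is one more tool, called after ">>>" as name(argument=value, ...) on one line, values as JSON. arm_command: Moves the arm, as the interface text tells. Its arguments: {"type":"object","properties":{"offset":{"type":"array","items":{"type":"array","items":{"type":"number"}}},"twist":{"type":"array","items":{"type":"array","items":{"type":"number"}}},"gripper":{"type":"number"},"grip_force":{"type":"number"}},"required":["offset","twist"]}

```bash
ls; mkdir -p pics
cat > look.py <<'E'
from cell import *
import numpy as np, cv2
from scipy.spatial.transform import Rotation as R
def cam(name):
    p=camera_params(name)
    f=192/np.tan(np.radians(p["fov_y"])/2)
    if "mount" in p:
        o=get_obs();T=np.eye(4);T[:3,:3]=R.from_rotvec(o["tcp_rot"]).as_matrix();T[:3,3]=o["position"]
        M=T@np.array(p["mount"])
    else: M=np.array(p["world_from_camera"])
    return f,p["cx"],p["cy"],M
def ray(c,uv):
    f,cx,cy,M=c
    d=M[:3,:3]@np.array([(uv[0]-cx)/f,(uv[1]-cy)/f,1]);return M[:3,3],d
def onz(c,uv,z):
    o,d=ray(c,uv);return o+d*(z-o[2])/d[2]
def proj(c,P):
    f,cx,cy,M=c
    q=np.linalg.inv(M)@np.append(P,1);return np.array([cx+f*q[0]/q[2],cy+f*q[1]/q[2]])
def tri(c1,u1,c2,u2):
    A=[];b=[]
    for c,u in((c1,u1),(c2,u2)):
        o,d=ray(c,u);d=d/np.linalg.norm(d);P=np.eye(3)-np.outer(d,d);A.append(P);b.append(P@o)
    return np.linalg.solve(sum(A),sum(b))
E
python3 - <<'E'
from look import *
np.set_printoptions(precision=1,suppress=True)
o=get_obs();print(o)
for n in("scene","top"):
    im=snapshot(n);cv2.imwrite(f"pics/{n}0.png",im);c=cam(n);print(n,c[0],c[3])
    for l,z in(("stand",0),("ledge_a",0),("ledge_a_grip",50),("rack",0),("board_1",12),("tape",0),("ramekin_e",0),("bay_left",84),("bay_right",84)):
        for r in pinpoint(n,l):
            if r["score"]>.3: print(l,round(r["score"],2),np.round(r["centre"],1),onz(c,r["centre"],z))
print(camera_params("wrist"))
E
```

```text
pics
{'time': 0.0, 'joint_pos': array([ 1.2,  0.7, -0. ,  1.5,  0. ,  1. , -0.1]), 'joint_vel': array([ 0., -0., -0., -0., -0.,  0.,  0.]), 'joint_efforts': array([ -0. , -88.3,   1.2, -23.6,   0. ,   0. ,   0. ]), 'position': array([ 170.3, -548.9,  230.8]), 'tcp_rot': array([-1.3,  1. , -1. ]), 'wrist_force': array([-0.3, -1.3,  0.3]), 'wrist_torque': array([-0.,  0.,  0.]), 'finger_gap': 85.04002785244998}
scene 474.37757835574735 [[  -0.8   -0.2    0.5 -228.9]
 [  -0.6    0.3   -0.7 1056. ]
 [  -0.    -0.9   -0.4  691.3]
 [   0.     0.     0.     1. ]]
stand 0.7 [215.4 213.9] [661.   34.9   0. ]
stand 0.55 [323.9 194.9] [ 446.  -291.7    0. ]
stand 0.34 [236.4 182.8] [ 758.7 -201.5    0. ]
ledge_a 0.96 [226.8 272.9] [424.4 272.5   0. ]
ledge_a 0.62 [266.8 220.1] [503.  -24.4   0. ]
ledge_a_grip 0.81 [240.1 259.3] [387.2 263.7  50. ]
rack 0.82 [319.3 199. ] [ 443.1 -253.3   -0. ]
board_1 0.92 [333.4 196.6] [ 401.6 -274.6   12. ]
board_1 0.76 [309.8 191.2] [ 488.7 -267.4   12. ]
board_1 0.54 [324.6 198.7] [ 418.1 -242.8   12. ]
board_1 0.33 [288.7 173.2] [ 635.4 -365.2   12. ]
tape
[... 812 characters left out ...]
  50. ]
rack 0.69 [334.7 226.5] [ 443.2 -250.6    0. ]
board_1 0.77 [343.8 215.3] [ 478. -275.   12.]
board_1 0.72 [335.6 233.1] [ 422.1 -250.9   12. ]
board_1 0.61 [330.6 249.8] [ 371.4 -236.8   12. ]
tape 0.96 [153.7 139.7] [683.1 338.9   0. ]
ramekin_e 0.97 [377.3 167.8] [ 639.4 -382.8    0. ]
ramekin_e 0.89 [366.3 192. ] [ 558.2 -347.7    0. ]
bay_left 0.62 [209. 147.] [643.5 145.6  84. ]
bay_right 0.65 [276.2 159.1] [620.2 -55.4  84. ]
{'fov_y': 59.81181101455163, 'cx': 255.48691918785752, 'cy': 193.96350615179583, 'mount': array([[   1. ,    0. ,    0. ,    0.1],
       [   0. ,   -0.3,    1. , -142.1],
       [   0. ,   -1. ,   -0.3,   69.1],
       [   0. ,    0. ,    0. ,    1. ]])}
```

Run:
```python
import cv2
a=cv2.imread("pics/scene0.png");b=cv2.imread("pics/top0.png")
cv2.imwrite("pics/s1.png",cv2.resize(a[120:340,60:400],None,fx=2.3,fy=2.3,interpolation=3))
cv2.imwrite("pics/t1.png",cv2.resize(b[110:290,100:420],None,fx=2.5,fy=2.5,interpolation=3))
from look import *
np.set_printoptions(precision=3,suppress=True)
o=get_obs();print(R.from_rotvec(o["tcp_rot"]).as_matrix(),o["tcp_rot"],dir())
print(cam("top")[3],cam("wrist")[3])
```

```text
[[ 0.296 -0.     0.955]
 [-0.955  0.     0.296]
 [-0.    -1.     0.   ]] [-1.337  0.985 -0.985] ['MotionError', 'R', '__annotations__', '__builtins__', '__cached__', '__doc__', '__file__', '__loader__', '__name__', '__package__', '__spec__', 'a', 'b', 'cam', 'camera_params', 'cv2', 'get_obs', 'hold_point_z', 'job_done', 'np', 'o', 'onz', 'outline_of', 'pinpoint', 'proj', 'ray', 'snapshot', 'tri']
[[   0.068   -0.974    0.215  321.69 ]
 [  -0.998   -0.068    0.008   -4.459]
 [   0.006   -0.215   -0.977 1068.217]
 [   0.       0.       0.       1.   ]] [[   0.297   -0.918   -0.262  236.416]
 [  -0.955   -0.286   -0.081 -528.748]
 [  -0.       0.275   -0.962  373.376]
 [   0.       0.       0.       1.   ]]
```

View pics/s1.png

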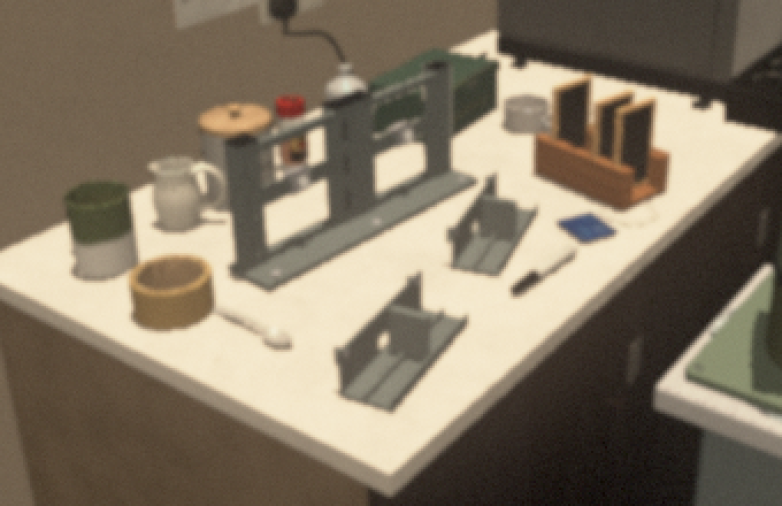

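View pics/t1.png

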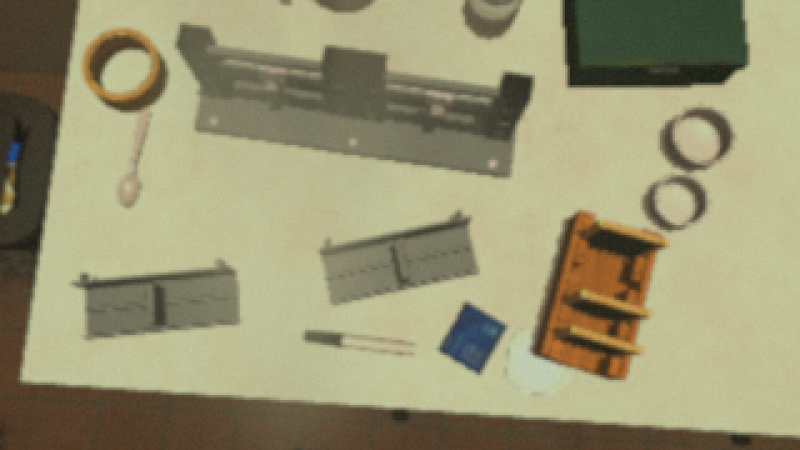

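The scene view shows the stand, two loose ledges (zoomed at about (400,350) and (490,230)), and a rack with 3 boards. The top view shows both ledges with their claws towards the stand, and the stand turned slightly.

>>> arm_command(offset=[[0,0,0],[0,0,0],[0,0,0],[-0.0408,0,0.0208],[-0.0408,0,0.0208],[-0.0408,0,0.0208],[-0.0408,0,0.0208],[-0.0408,0,0.0208],[-0.0408,0,0.0208],[-0.0408,0,0.0208],[-0.0408,0,0.0208],[-0.0408,0,0.0208],[-0.0408,0,0.0208],[-0.0408,0,0.0208],[-0.0408,0,0.0208],[-0.0408,0,0.0208],[-0.0408,0,0.0208],[0,0,0]], twist=[[0,7.1,0],[0,7.1,0],[0,7.1,0],[0,0,0],[0,0,0],[0,0,0],[0,0,0],[0,0,0],[0,0,0],[0,0,0],[0,0,0],[0,0,0],[0,0,0],[0,0,0],[0,0,0],[0,0,0],[0,0,0],[0,0,0]], gripper=0.05)

```text
time: 2.8
position: [522.2, 17.2, 230.4]
tcp_rot: [-1.164, 1.27, -1.277]
wrist_force: [-0.3, -1.4, -1.4]
finger_gap: 50.0
```

Run:
```python
from look import *
np.set_printoptions(precision=1,suppress=True)
o=get_obs();m=R.from_rotvec(o["tcp_rot"]).as_matrix();print(o["time"],o["position"],o["joint_pos"],m.round(2),hold_point_z,o["wrist_force"])
c=cam("wrist");im=snapshot("wrist");cv2.imwrite("pics/w1.png",im)
for l,z in(("stand",0),("ledge_a",0),("ledge_a_grip",50),("bay_left",84),("bay_right",84)):
    for r in pinpoint("wrist",l):
        if r["score"]>.3: print(l,round(r["score"],2),np.round(r["centre"],1),onz(c,r["centre"],z))
```

```text
2.8 [522.2  17.2 230.4] [-0.2  0.6  0.2  1.7 -0.2  0.8 -1.6] [[-0.1  0.   1. ]
 [-1.  -0.  -0.1]
 [ 0.  -1.   0. ]] -18.700000000000003 [-0.3 -1.4 -1.4]
stand 0.88 [213.   49.2] [644.8  49.9   0. ]
ledge_a 0.66 [ 54.3 261.2] [422.3 273.7   0. ]
ledge_a 0.65 [277.6 183.3] [496.5  -6.6   0. ]
ledge_a_grip 0.81 [ 39.1 307.2] [391.2 269.3  50. ]
bay_left 0.61 [74.1 34.4] [653.  149.4  84. ]
bay_left 0.54 [479.4 264.8] [ 420.6 -189.3   84. ]
bay_right 0.63 [322.4  33.8] [636.2 -46.5  84. ]
```

View pics/w1.png

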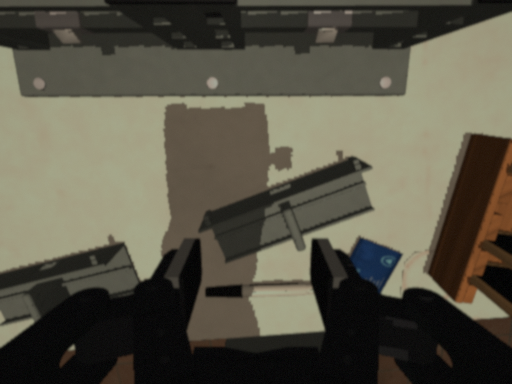

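The wrist view shows the stand's base parallel to the picture (screws at (39,83), (212,82), (386,82)). The near ledge's web runs from (284,206) to (303,247), and the left ledge is partly in view at the lower left.

Run:
```python
from look import *
np.set_printoptions(precision=3,suppress=True)
c=cam("wrist");im=cv2.imread("pics/w1.png")
m=c[3];o=get_obs();T=R.from_rotvec(o["tcp_rot"]).as_matrix();print("toolyaw",np.arctan2(T[1,2],T[0,2]))
for u in((39,83),(212.3,82.3),(386,82),(20,96.5),(408,94.5)):print("screw",onz(c,u,4))
for u in((284,206),(303,247)):print("web",onz(c,u,62))
cv2.imwrite("pics/w1c.png",cv2.resize(im[145:270,190:385],None,fx=4,fy=4,interpolation=3))
```

```text
toolyaw -0.09741982988245787
screw [627.27  227.162   4.   ]
screw [610.456  46.066   4.   ]
screw [ 593.163 -135.855    4.   ]
screw [615.898 250.864   4.   ]
screw [ 578.228 -159.274    4.   ]
web [486.046 -15.362  62.   ]
web [440.56  -31.367  62.   ]
```

View pics/w1c.png

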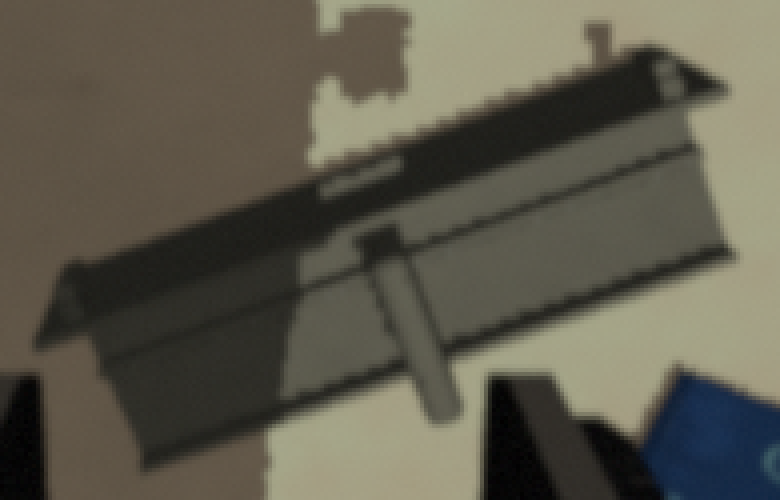

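```bash
cat >> look.py <<'E'
def go(target,yaw,tilt=None):
    "print tool-frame turn and offsets: yaw = heading of tool z; offset valid after the turn"
    o=get_obs();T=R.from_rotvec(o["tcp_rot"]);p=o["position"]
    z=np.array([np.cos(yaw),np.sin(yaw),0]);y=np.array([0,0,-1.]);x=np.cross(y,z)
    G=R.from_matrix(np.stack([x,y,z],1))
    tw=(T.inv()*G).as_rotvec(degrees=True);d=G.inv().apply(np.array(target)-p)
    print("t",o["time"],"pos",p.round(1),"twist deg",tw.round(2),"offset mm after turn",d.round(1),"rows",round(np.linalg.norm(d)/50,1))
E
python3 - <<'E'
from look import *
np.set_printoptions(precision=3,suppress=True)
c=cam("wrist")
a=onz(c,(216.2,235),12);b=onz(c,(363.7,182),12);print(a,b,np.linalg.norm(a-b))
d=(a-b)/np.linalg.norm(a-b); yaw=np.arctan2(-d[0],d[1]);print("yaw",yaw)
x=np.array([np.cos(yaw),np.sin(yaw),0])
org=(a+b)/2+30*x; print("origin from ridge",org)
w1=onz(c,(286.2,208.7),62);w2=onz(c,(301.2,247.5),62);print(w1,w2,"origin from web",(w1+w2)/2+34*x, "webyaw",np.arctan2(*(w1-w2)[[1,0]]))
g=(w1+w2)/2-x;print("grip",g)
go([g[0],g[1],150],yaw)
E
```

```text
[441.951  62.814  12.   ] [ 488.986 -109.01    12.   ] 178.1448776300753
yaw 0.2671944995541905
origin from ridge [494.404 -15.177  12.   ]
[483.058 -17.309  62.   ] [440.187 -29.514  62.   ] origin from web [494.416 -14.434  62.   ] webyaw 0.27736109026315386
grip [460.658 -23.675  62.   ]
t 3.1 pos [520.   10.3 231.2] twist deg [ -0.19 -20.89   0.24] offset mm after turn [ 17.1  81.2 -66.3] rows 2.1
```

```bash
cat >> look.py <<'E'
def camat(pos,rv):
    p=camera_params("wrist");T=np.eye(4);T[:3,:3]=R.from_rotvec(rv).as_matrix();T[:3,3]=pos
    return 192/np.tan(np.radians(p["fov_y"])/2),p["cx"],p["cy"],T@np.array(p["mount"])
def shot(fn):
    o=get_obs();c=camat(o["position"],o["tcp_rot"]);im=snapshot("wrist");cv2.imwrite(f"pics/{fn}.png",im)
    print(fn,"t",o["time"],"pose",o["position"].tolist(),o["tcp_rot"].tolist(),"vel",np.abs(o["joint_vel"]).max());return c,im
E
python3 - <<'E'
from look import *
np.set_printoptions(precision=3,suppress=True)
c=camat([522.2,17.2,230.4],[-1.164,1.27,-1.277]);T=R.from_rotvec([-1.164,1.27,-1.277]).as_matrix();print("toolyaw",np.arctan2(T[1,2],T[0,2]))
for u in((39,83),(212.3,82.3),(386,82),(20,96.5),(408,94.5)):print("screw",onz(c,u,4))
a=onz(c,(216.2,235),12);b=onz(c,(363.7,182),12);print(a,b,np.linalg.norm(a-b))
d=(a-b)/np.linalg.norm(a-b); yaw=np.arctan2(-d[0],d[1]);print("yaw",yaw)
x=np.array([np.cos(yaw),np.sin(yaw),0])
print("origin from ridge",(a+b)/2+30*x)
w1=onz(c,(286.2,208.7),62);w2=onz(c,(301.2,247.5),62);print("origin from web",(w1+w2)/2+34*x)
g=(w1+w2)/2-x;print("grip",g)
go([g[0],g[1],150],yaw)
E
```

```text
toolyaw -0.08825637087739202
screw [627.528 235.349   4.   ]
screw [612.363  54.195   4.   ]
screw [ 596.761 -127.373    4.   ]
screw [615.95  258.959   4.   ]
screw [ 582.088 -150.83     4.   ]
[444.056  69.337  12.   ] [ 492.661 -101.575   12.   ] 177.68897331386395
yaw 0.27707335316039333
origin from ridge [497.215  -7.912  12.   ]
origin from web [497.269  -7.31   62.   ]
grip [463.604 -16.884  62.   ]
t 3.1 pos [520.   10.3 231.2] twist deg [ -0.19 -21.46   0.24] offset mm after turn [ 10.7  81.2 -61.7] rows 2.1
```

>>> arm_command(offset=[[0,0,0],[0,0,0],[0,0,0],[0.005,0.02,-0.03],[0.005,0.02,-0.03],[0,0.03,0],[0,0.03,0],[0,0,0],[0,0,0]], twist=[[0,-7.15,0],[0,-7.15,0],[0,-7.15,0],[0,0,0],[0,0,0],[0,0,0],[0,0,0],[0,0,0],[0,0,0]])

```text
time: 4.0
position: [462.7, -25.2, 131.6]
tcp_rot: [-1.328, 0.992, -1.008]
wrist_force: [0.9, 0.5, 0.2]
finger_gap: 50.3
```

Run:
```python
from look import *
np.set_printoptions(precision=3,suppress=True)
go([463.6,-16.9,33],.277)
c,im=shot("w2")
for l,z in(("ledge_a",0),("ledge_a_grip",50)):
    for r in pinpoint("wrist",l):
        if r["score"]>.3: print(l,round(r["score"],2),np.round(r["centre"],1),onz(c,r["centre"],z))
```

```text
t 4.0 pos [462.7 -25.2 131.6] twist deg [-0.41  0.2   0.41] offset mm after turn [-7.8 98.6  3.1] rows 2.0
w2 t 4.0 pose [462.73416433673646, -25.223922277085514, 131.6473281241717] [-1.327547306632495, 0.9915119648157656, -1.0082355430673002] vel 0.014422379627514657
ledge_a 0.68 [245.7 143.2] [494.398  -8.845   0.   ]
```

View pics/w2.png

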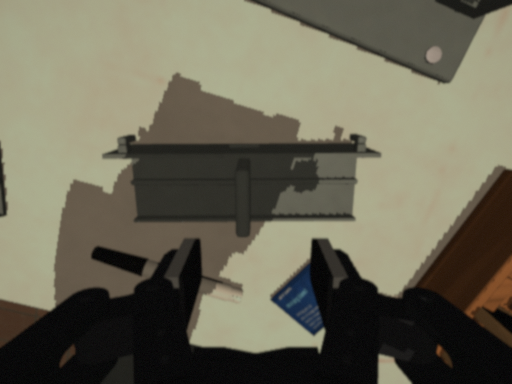

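The ledge is square to the tool and the web is at column 242, about 8 mm to the left, as computed.

>>> arm_command(offset=[[-0.0078,0.01,0.003],[0,0,0],[0,0.025,0],[0,0.025,0],[0,0.02,0],[0,0.01,0],[0,0,0],[0,0,0]], twist=[[0,0,0],[0,0,0],[0,0,0],[0,0,0],[0,0,0],[0,0,0],[0,0,0],[0,0,0]])

```text
time: 4.95
position: [467.7, -14.4, 41.8]
tcp_rot: [-1.323, 0.983, -1.01]
wrist_force: [-0.8, -0.1, 0.6]
finger_gap: 49.7
```

Run:
```python
from look import *
go([463.6,-16.9,33],.277)
```

```text
t 4.95 pos [467.7 -14.4  41.8] twist deg [-0.86  0.41  0.51] offset mm after turn [ 1.3  8.8 -4.6] rows 0.2
```

>>> arm_command(offset=[[0.001,0.0085,-0.0045],[0,0,0],[0,0,0],[0,0,0],[0,0,0],[0,0,0],[0,0,0],[0,0,0]], twist=[[-0.9,0.4,0.5],[0,0,0],[0,0,0],[0,0,0],[0,0,0],[0,0,0],[0,0,0],[0,0,0]], gripper=0, grip_force=60)

```text
time: 5.75
position: [464.5, -16.9, 35.1]
tcp_rot: [-1.327, 1.002, -1.004]
wrist_force: [-0.3, -0.3, -2.6]
finger_gap: 9.2
```

Run:
```python
from look import *
go([463.6,-16.9,33],.277)
```

```text
t 5.75 pos [464.5 -16.9  35.1] twist deg [-0.06 -0.03  0.01] offset mm after turn [-0.2  2.1 -0.9] rows 0.0
```

>>> arm_command(offset=[[0,-0.03,0],[0,-0.04,0],[0,-0.04,0],[0,-0.02,0],[0,0,0],[0,0,0],[0,0,0],[0,0,0],[0,0,0]], twist=[[0,0,0],[0,0,0],[0,0,0],[0,0,0],[0,6.9,0],[0,6.9,0],[0,6.9,0],[0,0,0],[0,0,0]])

```text
time: 6.65
position: [463.5, -16.7, 170.5]
tcp_rot: [-1.163, 1.278, -1.277]
wrist_force: [-0.1, 0.4, -3.3]
finger_gap: 9.5
```

Run:
```python
from look import *
go([552.6,-39.1,165],-.085)
```

```text
t 6.65 pos [463.5 -16.7 170.5] twist deg [-0.01 -0.5  -0.05] offset mm after turn [14.8  5.5 90.7] rows 1.8
```

>>> arm_command(offset=[[0.005,0.002,0.03],[0.005,0.002,0.03],[0.0048,0.0015,0.027],[0,0,0],[0,0,0],[0,0,0]], twist=[[0,-0.5,0],[0,0,0],[0,0,0],[0,0,0],[0,0,0],[0,0,0]])

```text
time: 7.25
position: [550.1, -39.7, 163.7]
tcp_rot: [-1.179, 1.261, -1.256]
wrist_force: [0.2, 0.5, -2.9]
finger_gap: 8.9
```

Run:
```python
from look import *
np.set_printoptions(precision=1,suppress=True)
go([552.6,-39.1,165],-.085)
c,im=shot("w3")
for l,z in(("stand",0),("ledge_a",130),("bay_right",84),("bay_left",84)):
    for r in pinpoint("wrist",l):
        if r["score"]>.3: print(l,round(r["score"],2),np.round(r["centre"],1),onz(c,r["centre"],z))
```

```text
t 7.25 pos [550.1 -39.7 163.7] twist deg [ 0.2  1.1 -0. ] offset mm after turn [-0.8 -1.3  2.5] rows 0.1
w3 t 7.25 pose [550.0880876685546, -39.70895723484582, 163.71270505924278] [-1.1790203695873789, 1.26093235116434, -1.255600328670452] vel 0.011987723191317835
stand 0.82 [143.6  76.6] [643.1  51.    0. ]
ledge_a 0.93 [257.3 172.1] [581. -43. 130.]
bay_right 0.77 [257.9  69.3] [636.2 -47.1  84. ]
```

View pics/w3.png

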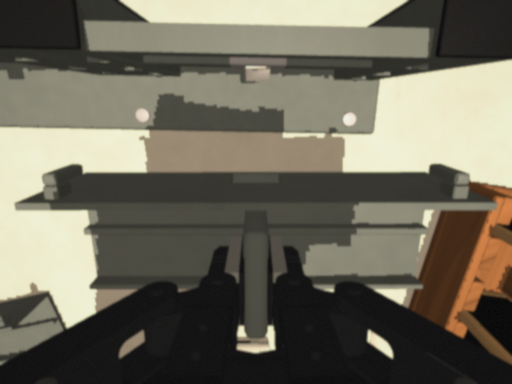

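Run:
```python
from look import *
np.set_printoptions(precision=1,suppress=True)
c=camat([550.09,-39.71,163.71],[-1.17902,1.26093,-1.2556])
s=[onz(c,u,4) for u in((142.5,116),(349.5,119))];print(s,(s[0]-s[1])[0]/(s[0]-s[1])[1])
print("catch",onz(c,(257.5,75),88),onz(c,(257.5,75),95))
print("ledge backwall top ends",[onz(c,u,163.7-35.1+56) for u in((18,206),(493,206))])
for b in((636.3,-46.6),):
  z=np.array([np.cos(-.083),np.sin(-.083)])
  for st in (18,0): t=np.array(b)-(34+st)*z;print(st,t);go([t[0],t[1],84+17+35.1],-.083)
```

```text
[array([610.3,  55.9,   4. ]), array([ 595.8, -126.1,    4. ])] 0.07976065936946647
catch [632.7 -46.6  88. ] [632.3 -46.6  95. ]
ledge backwall top ends [array([585.8,  48.4, 184.6]), array([ 574. , -132.3,  184.6])]
18 [584.5 -42.3]
t 7.5 pos [550.3 -39.6 164. ] twist deg [ 0.2  0.9 -0.1] offset mm after turn [-0.1 27.9 34.2] rows 0.9
0 [602.4 -43.8]
t 7.5 pos [550.3 -39.6 164. ] twist deg [ 0.2  0.9 -0.1] offset mm after turn [-0.1 27.9 52.2] rows 1.2
```

>>> arm_command(offset=[[0,0.014,0.005],[0,0.014,0.01],[0,0,0.01],[0,0,0],[0,0,0]], twist=[[0.2,0.9,0],[0,0,0],[0,0,0],[0,0,0],[0,0,0]])

```text
time: 8.0
position: [575.8, -41.1, 131.8]
tcp_rot: [-1.167, 1.273, -1.271]
wrist_force: [-0.2, 0.9, -2.9]
finger_gap: 9.2
```

Run:
```python
from look import *
go([602.4,-43.8,136.1],-.083)
```

```text
t 8.0 pos [575.8 -41.1 131.8] twist deg [-0.   -0.16 -0.06] offset mm after turn [ 0.4 -4.3 26.8] rows 0.5
```

>>> arm_command(offset=[[0.0004,-0.0045,0],[0,0,0],[0,0,0.006],[0,0,0.006],[0,0,0.004],[0,0,0.004],[0,0,0],[0,0,0]], twist=[[0,0,0],[0,0,0],[0,0,0],[0,0,0],[0,0,0],[0,0,0],[0,0,0],[0,0,0]])

```text
time: 8.8
position: [597.0, -43.3, 136.8]
tcp_rot: [-1.166, 1.272, -1.272]
wrist_force: [-0.1, -0.4, -3.1]
finger_gap: 9.0
```

Run:
```python
from look import *
go([602.4,-43.8,136.1],-.083)
print(get_obs()["wrist_force"])
```

```text
t 8.8 pos [597.  -43.3 136.8] twist deg [-0.04 -0.18 -0.06] offset mm after turn [0.  0.7 5.4] rows 0.1
[-0.11373161 -0.38761289 -3.10924457]
```

>>> arm_command(offset=[[0,0,0.003],[0,0,0.003],[0,0,0.002],[0,0,0]], twist=[[0,0,0],[0,0,0],[0,0,0],[0,0,0]])

```text
time: 9.2
position: [603.8, -43.9, 136.5]
tcp_rot: [-1.169, 1.276, -1.27]
wrist_force: [-0.7, 0.0, -2.5]
finger_gap: 8.7
```

>>> arm_command(offset=[[0,0,0.0025],[0,0,0.0025],[0,0,0.0]], twist=[[0,0,0],[0,0,0],[0,0,0]])

```text
time: 9.5
position: [603.4, -43.9, 136.0]
tcp_rot: [-1.178, 1.288, -1.262]
wrist_force: [1.0, 0.2, -3.8]
finger_gap: 9.2
```

>>> arm_command(offset=[[0,0.003,0],[0,0.003,0],[0,0.003,0],[0,0.003,0]], twist=[[0,0,0],[0,0,0],[0,0,0],[0,0,0]])

```text
time: 9.9
position: [602.8, -43.8, 123.2]
tcp_rot: [-1.179, 1.288, -1.262]
wrist_force: [-5.6, 0.3, -1.9]
finger_gap: 8.8
```

Run:
```python
from look import *
go([603.4,-43.8,119.1],-.083)
print(get_obs()["wrist_force"])
```

```text
t 9.9 pos [602.8 -43.8 123.2] twist deg [ 1.1  -0.22 -0.11] offset mm after turn [-0.1  4.1  0.6] rows 0.1
[-5.61685636  0.26515196 -1.87699715]
```

>>> arm_command(offset=[[0,0.003,0],[0,0.003,0],[0,0.003,0],[0,0,0]], twist=[[0.5,0,0],[0.5,0,0],[0,0,0],[0,0,0]])

```text
time: 10.3
position: [603.1, -43.9, 117.2]
tcp_rot: [-1.162, 1.271, -1.273]
wrist_force: [-3.5, -0.7, -3.8]
finger_gap: 9.0
```

>>> arm_command(offset=[[0,0.004,0],[0,0.004,0]], twist=[[0,0,0],[0,0,0]])

```text
time: 10.5
position: [603.0, -43.8, 115.2]
tcp_rot: [-1.159, 1.269, -1.274]
wrist_force: [-36.1, 6.5, 88.1]
finger_gap: 9.1
```

>>> arm_command(offset=[[0,0.004,0],[0,0.004,0]], twist=[[0,0,0],[0,0,0]])

```text
time: 10.7
position: [603.0, -43.8, 115.1]
tcp_rot: [-1.154, 1.266, -1.276]
wrist_force: [-32.5, 5.1, 77.3]
finger_gap: 8.8
```

Run:
```python
from look import *
np.set_printoptions(precision=1,suppress=True)
go([603.4,-43.8,119.1],-.083)
print(get_obs()["wrist_force"])
c,im=shot("w4");cv2.imwrite("pics/w4c.png",cv2.resize(im[0:250],None,fx=1.5,fy=1.5,interpolation=3))
s=snapshot("scene");cv2.imwrite("pics/s2.png",cv2.resize(s[120:260,120:320],None,fx=4,fy=4,interpolation=3))
```

```text
t 10.7 pos [603.  -43.8 115.1] twist deg [-0.7 -0.2 -0.3] offset mm after turn [-0.1 -4.   0.4] rows 0.1
[-32.5   5.1  77.3]
w4 t 10.7 pose [602.9851997233012, -43.81664847567537, 115.0953984295469] [-1.1540906340484043, 1.2655063853432333, -1.2756911690377213] vel 0.04908580040773761
```

View pics/s2.png

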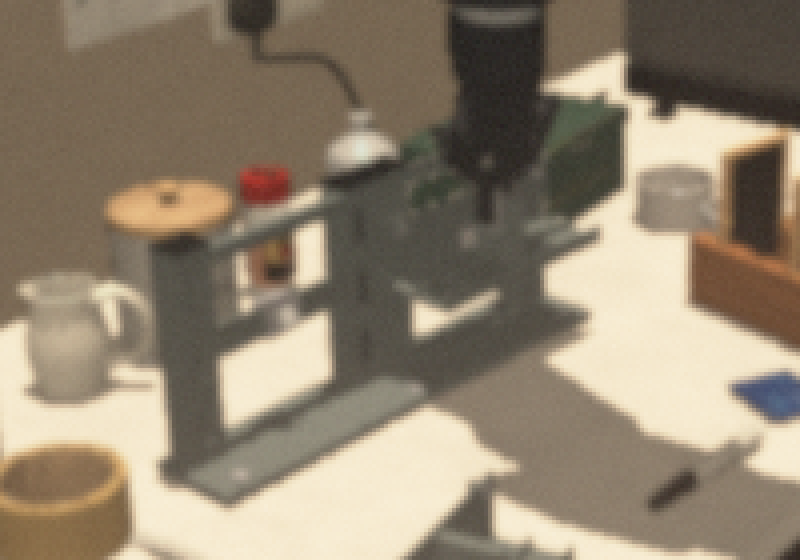

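View pics/w4c.png

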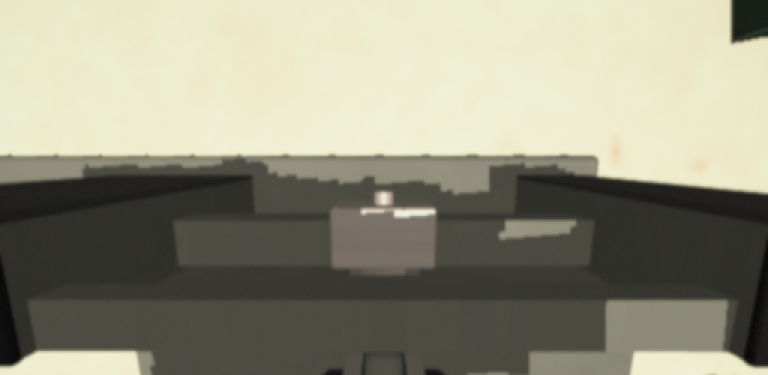

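The ledge sits down in the right bay with a hard stop at 88 N, so I relieve the force and release.

>>> arm_command(offset=[[0,-0.0005,-0.0003],[0,0,0]], twist=[[0,0,0],[0,0,0]])

```text
time: 11.0
position: [603.0, -43.8, 117.1]
tcp_rot: [-1.152, 1.263, -1.277]
wrist_force: [-2.0, -0.2, -2.9]
finger_gap: 9.1
```

>>> arm_command(offset=[[0,0,0],[0,0,0],[0,0,0],[0,0,0]], twist=[[0,0,0],[0,0,0],[0,0,0],[0,0,0]], gripper=0.035)

```text
time: 11.4
position: [604.3, -43.9, 116.5]
tcp_rot: [-1.15, 1.261, -1.279]
wrist_force: [-1.0, 0.3, 0.0]
finger_gap: 35.2
```

>>> arm_command(offset=[[0,-0.03,0],[0,-0.04,0],[0,-0.04,-0.01],[0,-0.01,-0.04],[0,0,-0.04],[0,0,0],[0,0,0]], twist=[[0,0,0],[0,0,0],[0,0,0],[0,0,0],[0,0,0],[0,0,0],[0,0,0]])

```text
time: 12.1
position: [509.4, -36.4, 238.3]
tcp_rot: [-1.149, 1.26, -1.279]
wrist_force: [0.6, -0.1, -0.0]
finger_gap: 35.3
```

Run:
```python
from look import *
np.set_printoptions(precision=1,suppress=True)
c,im=shot("w5");ct=cam("top");cs=cam("scene");snapshot("top");s=snapshot("scene")
cv2.imwrite("pics/s3.png",s)
for n,cc in(("wrist",c),("top",ct),("scene",cs)):
  for l,z in(("ledge_a",84),("ledge_a_grip",134),("bay_left",84),("bay_right",84)):
    for r in pinpoint(n,l):
        if r["score"]>.35: print(n,l,round(r["score"],2),np.round(r["centre"],1),onz(cc,r["centre"],z),onz(cc,r["centre"],z-84))
go([520,0,230],-.083)
```

```text
w5 t 12.1 pose [509.3638148920152, -36.420257403897615, 238.3086488906031] [-1.1492270437249068, 1.2604206795359663, -1.2791533466273382] vel 0.0670233343305264
wrist ledge_a 0.93 [257.4  30.1] [634.7 -48.4  84. ] [651.5 -49.8   0. ]
wrist ledge_a 0.89 [ 12.5 255.3] [455.5 206.3  84. ] [421.6 276.6  -0. ]
wrist bay_left 0.64 [16.2 29.7] [652.3 148.4  84. ] [673.9 202.5   0. ]
wrist bay_right 0.82 [255.8  29.3] [635.4 -47.1  84. ] [652.4 -48.2   0. ]
top ledge_a 0.89 [166.1 221.9] [413.9 245.1  84. ] [421.7 266.4   0. ]
top ledge_a_grip 0.6 [159.4 234.2] [375.4 246.2 134. ] [380.2 268.7  50. ]
top bay_left 0.72 [210.6 145.5] [648.5 141.3  84. ] [676.4 153.7   0. ]
scene ledge_a 0.9 [240.6 181.2] [635.5 -66.9  84. ] [ 755.  -222.2    0. ]
scene ledge_a 0.69 [225.8 274. ] [344.1 372.4  84. ] [423.4 277.8   0. ]
scene ledge_a_grip 0.94 [239.3 258.5] [309.9 365.9 134. ] [391.1 261.9  50. ]
scene bay_left 0.7 [190.2 200.9] [668.4 136.9  84. ] [792.5   9.8   0. ]
scene bay_left 0.59 [295.3 236.6] [303.6 139.4  84. ] [377.3  12.6   0. ]
scene bay_right 0.59 [235.9 182.1] [643.5 -52.3  84. ] [ 764.1 -205.6    0. ]
t 12.85 pos [509.2 -36.5 237.9] twist deg [-1.  -0.2 -0.3] offset mm after turn [-37.3   7.9   7.7] rows 0.8
```

View pics/w5.png

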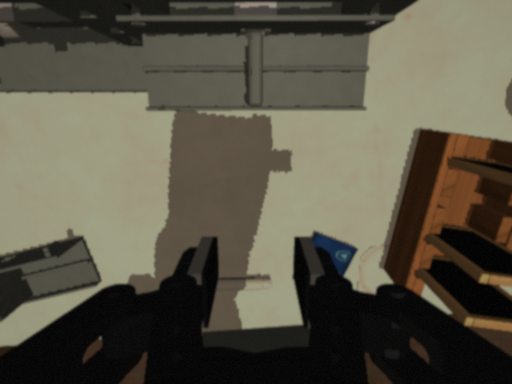

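The ledge sits level in the right bay; the left ledge is still partly out of view. On to the left ledge.

>>> arm_command(offset=[[0,0,0],[0,0,0],[-0.0437,0,-0.0102],[-0.0437,0,-0.0102],[-0.0437,0,-0.0102],[-0.0437,0,-0.0102],[-0.0437,0,-0.0102],[-0.0437,0,-0.0102],[-0.03,0,-0.0102],[0,0,0],[0,0,0],[0,0,0]], twist=[[-1,-7,0],[0,-7,0],[0,0,0],[0,0,0],[0,0,0],[0,0,0],[0,0,0],[0,0,0],[0,0,0],[0,0,0],[0,0,0],[0,0,0]], gripper=0.05)

```text
time: 14.05
position: [386.5, 248.6, 238.2]
tcp_rot: [-1.278, 1.087, -1.086]
wrist_force: [-0.4, -0.6, 0.6]
finger_gap: 49.9
```

Run:
```python
from look import *
np.set_printoptions(precision=1,suppress=True)
c,im=shot("w6")
for l,z in(("ledge_a",0),("ledge_a_grip",50)):
    for r in pinpoint("wrist",l):
        if r["score"]>.35: print(l,round(r["score"],2),np.round(r["centre"],1),onz(c,r["centre"],z))
go([390,265,33],.16)
```

```text
w6 t 14.05 pose [386.48484345064526, 248.5941666123577, 238.16927926890293] [-1.2783627554390355, 1.0867200780878246, -1.0860651353748656] vel 0.009265548121841693
ledge_a 0.68 [238.1 130.7] [417.8 274.2   0. ]
ledge_a_grip 0.6 [238.4 165.2] [388.8 266.8  50. ]
ledge_a_grip 0.36 [239.7 130.2] [423.3 270.8  50. ]
t 14.2 pos [386.7 248.2 238.2] twist deg [-0.2  0.2 -0.2] offset mm after turn [-16.1 205.2   5.9] rows 4.1
```

View pics/w6.png

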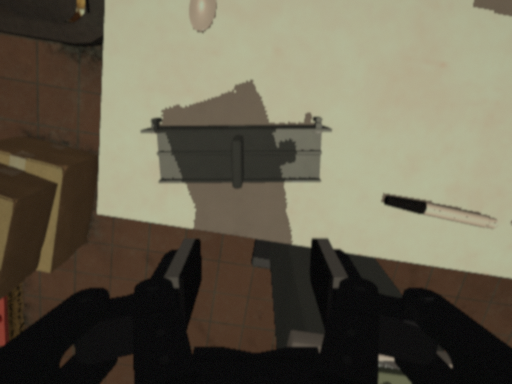

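The ledge is square to the tool and its web runs at column 237.5, rows 136 to 188.

Run:
```python
from look import *
np.set_printoptions(precision=1,suppress=True)
c=camat([386.48,248.59,238.17],[-1.27836,1.08672,-1.086065])
a=onz(c,(160,151),12);b=onz(c,(322,150.7),12);d=a-b;yaw=np.arctan2(-d[0],d[1]);x=np.array([np.cos(yaw),np.sin(yaw),0])
w1=onz(c,(237.7,137),62);w2=onz(c,(237.3,187.5),62);print(yaw.round(4),"org",(a+b)/2+30*x,(w1+w2)/2+34*x)
g=((a+b)/2+30*x+(w1+w2)/2+34*x)/2-35*x;print(g);go([g[0],g[1],35],yaw)
```

```text
0.1678 org [427.3 272.3  12. ] [426.9 273.4  62. ]
[392.6 267.   37. ]
t 14.2 pos [386.7 248.2 238.2] twist deg [-0.2 -0.2 -0.2] offset mm after turn [-17.6 203.2   8.9] rows 4.1
```

>>> arm_command(offset=[[-0.0175,0.02,0.008],[0,0.04,0],[0,0.04,0],[0,0.04,0],[0,0.02,0],[0,0,0],[0,0,0]], twist=[[0,0,0],[0,0,0],[0,0,0],[0,0,0],[0,0,0],[0,0,0],[0,0,0]])

```text
time: 14.9
position: [396.8, 264.4, 74.2]
tcp_rot: [-1.27, 1.092, -1.095]
wrist_force: [-0.2, 0.2, 0.8]
finger_gap: 49.9
```

Run:
```python
from look import *
go([392.6,267,35],.168)
```

```text
t 14.9 pos [396.8 264.4  74.2] twist deg [-0.44 -0.77 -0.24] offset mm after turn [-3.3 39.2 -3.7] rows 0.8
```

>>> arm_command(offset=[[-0.0033,0.01,-0.004],[0,0.014,0],[0,0.01,0],[0,0.002,0],[0,0,0]], twist=[[-0.4,-0.8,-0.2],[0,0,0],[0,0,0],[0,0,0],[0,0,0]])

```text
time: 15.4
position: [393.5, 268.8, 39.9]
tcp_rot: [-1.279, 1.081, -1.082]
wrist_force: [0.4, -0.0, -0.7]
finger_gap: 49.9
```

Run:
```python
from look import *
go([392.6,267,35],.168)
```

```text
t 15.4 pos [393.5 268.8  39.9] twist deg [-0.28  0.18 -0.17] offset mm after turn [ 1.6  4.9 -1.2] rows 0.1
```

>>> arm_command(offset=[[0.0015,0.005,-0.001],[0,0,0],[0,0,0],[0,0,0],[0,0,0],[0,0,0],[0,0,0]], twist=[[-0.3,0.2,-0.2],[0,0,0],[0,0,0],[0,0,0],[0,0,0],[0,0,0],[0,0,0]], gripper=0, grip_force=60)

```text
time: 16.1
position: [393.0, 267.4, 35.9]
tcp_rot: [-1.283, 1.084, -1.085]
wrist_force: [-0.6, -0.4, -3.5]
finger_gap: 8.8
```

Run:
```python
from look import *
go([392.6,267,35],.168)
```

```text
t 16.1 pos [393.  267.4  35.9] twist deg [-0.03 -0.03  0.01] offset mm after turn [ 0.3  0.9 -0.5] rows 0.0
```

>>> arm_command(offset=[[0,-0.03,0],[0,-0.04,0],[0,-0.04,0],[0,-0.01,0],[0,0,0],[0,0,0],[0,0,0],[0,0,0]], twist=[[0,0,0],[0,0,0],[0,0,0],[0,0,0],[0,7.2,0],[0,7.2,0],[0,0,0],[0,0,0]])

```text
time: 16.9
position: [392.3, 266.9, 160.7]
tcp_rot: [-1.167, 1.274, -1.274]
wrist_force: [-0.6, -0.8, -2.9]
finger_gap: 9.0
```

Run:
```python
from look import *
go([573.9,155.3,148],-.083)
```

```text
t 16.9 pos [392.3 266.9 160.7] twist deg [ 0.04 -0.31  0.02] offset mm after turn [ 96.1  12.7 190.2] rows 4.3
```

>>> arm_command(offset=[[0.016,0,0.032],[0.016,0,0.032],[0.016,0,0.032],[0.016,0,0.032],[0.016,0,0.03],[0.014,0.01,0.022],[0,0,0],[0,0,0],[0,0,0]], twist=[[0,-0.3,0],[0,0,0],[0,0,0],[0,0,0],[0,0,0],[0,0,0],[0,0,0],[0,0,0],[0,0,0]])

```text
time: 17.8
position: [569.4, 154.4, 147.1]
tcp_rot: [-1.191, 1.251, -1.247]
wrist_force: [-1.0, 0.3, -3.2]
finger_gap: 9.1
```

Run:
```python
from look import *
np.set_printoptions(precision=1,suppress=True)
go([618.7,151.5,136.9],-.083)
c,im=shot("w7")
for l,z in(("ledge_a",110),("bay_left",84)):
    for r in pinpoint("wrist",l):
        if r["score"]>.35: print(l,round(r["score"],2),np.round(r["centre"],1),onz(c,r["centre"],z))
```

```text
t 17.8 pos [569.4 154.4 147.1] twist deg [0.3 1.8 0.2] offset mm after turn [-1.2 10.2 49.4] rows 1.0
w7 t 17.8 pose [569.3791656716288, 154.4480509629147, 147.09227936151382] [-1.1907226374181117, 1.2507797864086787, -1.2465175289993233] vel 0.010859172624519518
ledge_a 0.74 [252.5 174.7] [598.2 154.2 110. ]
bay_left 0.64 [256.8  72.5] [652.5 148.9  84. ]
```

View pics/w7.png

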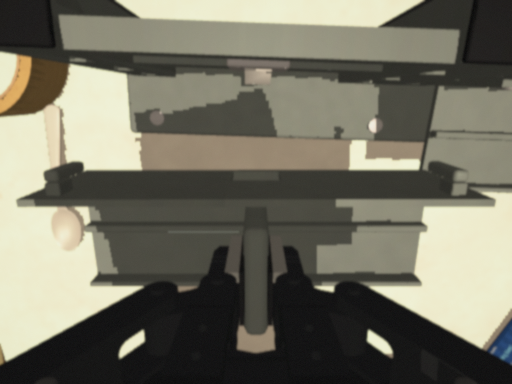

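The view agrees: bay at (652.5, 148.9), tool 1.8° off in yaw. I correct this, lower and approach.

>>> arm_command(offset=[[-0.001,0.005,0],[0,0.004,0.01],[0,0,0.01],[0,0,0],[0,0,0]], twist=[[0.3,1.9,0.2],[0,0,0],[0,0,0],[0,0,0],[0,0,0]])

```text
time: 18.45
position: [588.2, 156.8, 137.6]
tcp_rot: [-1.164, 1.276, -1.273]
wrist_force: [-0.2, -0.6, -2.8]
finger_gap: 8.8
```

Run:
```python
from look import *
go([618.6,151.6,136.9],-.083)
```

```text
t 18.45 pos [588.2 156.8 137.6] twist deg [-0.01 -0.35 -0.15] offset mm after turn [ 2.6  0.7 30.7] rows 0.6
```

>>> arm_command(offset=[[0.0026,0,0],[0,0,0],[0,0,0.004],[0,0,0.004],[0,0,0]], twist=[[0,-0.35,-0.1],[0,0,0],[0,0,0],[0,0,0],[0,0,0]])

```text
time: 18.95
position: [595.6, 153.8, 137.9]
tcp_rot: [-1.168, 1.27, -1.269]
wrist_force: [0.2, 0.2, -3.2]
finger_gap: 9.0
```

Run:
```python
from look import *
go([618.6,151.6,136.9],-.083)
```

```text
t 18.95 pos [595.6 153.8 137.9] twist deg [-0.01  0.02 -0.06] offset mm after turn [ 0.3  1.  23.1] rows 0.5
```

>>> arm_command(offset=[[0,0,0.006],[0,0,0.006],[0,0.001,0.005],[0,0,0.003],[0,0,0.002],[0,0,0]], twist=[[0,0,0],[0,0,0],[0,0,0],[0,0,0],[0,0,0],[0,0,0]])

```text
time: 19.55
position: [619.4, 151.7, 136.5]
tcp_rot: [-1.169, 1.271, -1.269]
wrist_force: [-3.7, 0.6, -0.2]
finger_gap: 8.8
```

>>> arm_command(offset=[[0,0,0.002],[0,0,0.0015],[0,0,0]], twist=[[0,0,0],[0,0,0],[0,0,0]])

```text
time: 19.85
position: [619.2, 151.9, 136.3]
tcp_rot: [-1.176, 1.278, -1.265]
wrist_force: [-2.2, -0.6, -1.2]
finger_gap: 8.9
```

>>> arm_command(offset=[[0,0.003,0],[0,0.003,0],[0,0.003,0],[0,0.003,0]], twist=[[0.3,0,0],[0.3,0,0],[0,0,0],[0,0,0]])

```text
time: 20.25
position: [618.6, 152.3, 123.7]
tcp_rot: [-1.168, 1.269, -1.269]
wrist_force: [-3.6, 0.0, -0.5]
finger_gap: 8.8
```

>>> arm_command(offset=[[0,0.002,0],[0,0.002,0]], twist=[[0,0,0],[0,0,0]])

```text
time: 20.45
position: [619.0, 152.2, 119.1]
tcp_rot: [-1.167, 1.269, -1.27]
wrist_force: [-7.8, 0.1, 15.4]
finger_gap: 9.0
```

>>> arm_command(offset=[[0,0.0015,0],[0,0.0015,0]], twist=[[0,0,0],[0,0,0]])

```text
time: 20.65
position: [619.0, 152.4, 118.4]
tcp_rot: [-1.166, 1.268, -1.27]
wrist_force: [-16.8, -1.2, 31.4]
finger_gap: 8.9
```

>>> arm_command(offset=[[0,0,-0.0003],[0,-0.001,0],[0,-0.0015,0],[0,-0.0015,0]], twist=[[0,0,0],[0,0,0],[0,0,0],[0,0,0]])

```text
time: 21.05
position: [619.4, 152.0, 122.0]
tcp_rot: [-1.165, 1.267, -1.271]
wrist_force: [10.7, 0.3, -32.7]
finger_gap: 9.1
```

Pulling up is resisted at 33 N, so the catch is locked. I seat it again and release.

>>> arm_command(offset=[[0,0.0015,0],[0,0.0015,0],[0,0.001,0],[0,0.0,0]], twist=[[0,0,0],[0,0,0],[0,0,0],[0,0,0]])

```text
time: 21.45
position: [619.4, 151.9, 119.3]
tcp_rot: [-1.165, 1.268, -1.271]
wrist_force: [-2.0, 0.4, -3.9]
finger_gap: 8.6
```

>>> arm_command(offset=[[0,0,0],[0,0,0],[0,0,0]], twist=[[0,0,0],[0,0,0],[0,0,0]], gripper=0.035)

```text
time: 21.75
position: [620.2, 151.9, 119.9]
tcp_rot: [-1.163, 1.266, -1.272]
wrist_force: [0.9, 0.2, 0.8]
finger_gap: 35.2
```

>>> arm_command(offset=[[0,-0.03,0],[0,-0.04,0],[0,-0.04,-0.01],[0,-0.01,-0.04],[0,0,-0.04],[0,0,-0.04],[0,0,0],[0,0,0]], twist=[[0,0,0],[0,0,0],[0,0,0],[0,0,0],[0,0,0],[0,0,0],[0,0,0],[0,0,0]])

```text
time: 22.55
position: [485.5, 162.3, 243.3]
tcp_rot: [-1.161, 1.265, -1.272]
wrist_force: [0.6, -0.3, -0.1]
finger_gap: 34.9
```

Run:
```python
from look import *
np.set_printoptions(precision=1,suppress=True)
snapshot("top");s=snapshot("scene")
cs=cam("scene");ct=cam("top")
# rack/boards from scene & top: board origins z=12, tops z=142
for n,cc in(("top",ct),("scene",cs)):
  for l,z in(("board_1",12),("rack",0)):
    for r in pinpoint(n,l):
        if r["score"]>.35: print(n,l,round(r["score"],2),np.round(r["centre"],1),onz(cc,r["centre"],z))
  for r in outline_of(n,"board_1"):
        if r["score"]>.35:
            ys,xs=np.nonzero(r["mask"]);print("  outl",round(r["score"],2),np.round(r["centre"],1),xs.min(),xs.max(),ys.min(),ys.max())
go([460,-250,260],.27)
print(get_obs()["joint_pos"].round(2).tolist())
```

```text
top board_1 0.61 [343.4 211.2] [ 490.5 -273.6   12. ]
top board_1 0.6 [336.2 234.7] [ 417.5 -252.8   12. ]
top board_1 0.59 [244.3 244.4] [369.7  21.8  12. ]
top board_1 0.51 [333.1 247.3] [ 379.3 -244.2   12. ]
top rack 0.59 [240.3 157.3] [643.6  55.3   0. ]
top rack 0.55 [334.5 229.2] [ 434.9 -250.1    0. ]
  outl 0.73 [351.5 207.8] 334 367 198 212
  outl 0.58 [245.  141.6] 191 313 128 170
  outl 0.54 [343.  228.8] 327 359 226 238
  outl 0.48 [337.3 247.4] 322 357 240 252
scene board_1 0.8 [311. 192.] [ 482.  -263.9   12. ]
scene rack 0.71 [320.5 200.4] [ 434.5 -245.9    0. ]
  outl 0.93 [334.3 179.7] 327 345 163 200
  outl 0.86 [310.7 166.5] 300 317 153 184
t 22.95 pos [485.7 161.9 242.6] twist deg [ -0.4 -20.3  -0.1] offset mm after turn [ 390.1  -17.4 -134.6] rows 8.3
[-0.52, 0.61, 0.25, 1.71, -0.19, 0.84, -1.85]
```

>>> arm_command(offset=[[0,0,0],[0,0,0],[0,0,0],[0,0,0],[0,0,0],[0,0,0],[0,0,0],[0,0,0],[0,0,0],[0,0,0],[0,0,0],[0,0,0]], twist=[[0,-8,0],[0,-8,0],[0,-8,0],[0,-8,0],[0,-8,0],[0,-8,0],[0,-8,0],[0,-8,0],[0,-8,0],[0,-7.8,0],[0,0,0],[0,0,0]])

```text
time: 24.15
position: [488.2, 160.7, 241.2]
tcp_rot: [-1.563, 0.162, -0.172]
wrist_force: [-0.0, 1.3, 0.4]
finger_gap: 35.1
```

Run:
```python
from look import *
go([435,-255,265],1.31)
```

```text
t 24.15 pos [488.2 160.7 241.2] twist deg [-0.12  2.74  0.35] offset mm after turn [  55.8  -23.8 -415.4] rows 8.4
```

>>> arm_command(offset=[[0,0,0],[0.0064,-0.0026,-0.046],[0.0064,-0.0026,-0.046],[0.0064,-0.0026,-0.046],[0.0064,-0.0026,-0.046],[0.0064,-0.0026,-0.046],[0.0064,-0.0026,-0.046],[0.0064,-0.0026,-0.046],[0.0064,-0.0026,-0.046],[0.004,-0.0026,-0.03],[0,0,0],[0,0,0],[0,0,0]], twist=[[0,2.7,0.3],[0,0,0],[0,0,0],[0,0,0],[0,0,0],[0,0,0],[0,0,0],[0,0,0],[0,0,0],[0,0,0],[0,0,0],[0,0,0],[0,0,0]], gripper=0.03)

```text
time: 25.45
position: [428.3, -251.1, 263.0]
tcp_rot: [-1.554, 0.244, -0.245]
wrist_force: [-0.4, 0.3, 0.1]
finger_gap: 29.6
```

Run:
```python
from look import *
np.set_printoptions(precision=1,suppress=True)
c,im=shot("w8")
for r in pinpoint("wrist","board_1")+pinpoint("wrist","rack"): print(round(r["score"],2),np.round(r["centre"],1),onz(c,r["centre"],12))
for r in outline_of("wrist","board_1"):
    if r["score"]>.3:
        ys,xs=np.nonzero(r["mask"]);print("  outl",round(r["score"],2),np.round(r["centre"],1),xs.min(),xs.max(),ys.min(),ys.max())
```

```text
w8 t 25.45 pose [428.29388660004594, -251.0814388660325, 262.9889802726643] [-1.5543074766044938, 0.24368167011854677, -0.2453296085729726] vel 0.019314856958913072
0.91 [313.  154.9] [ 494.8 -266.3   12. ]
0.87 [213.4 159.4] [ 380.6 -235.3   12. ]
0.57 [245.3 159.2] [ 416.8 -246.7   12. ]
0.87 [261.6 153.8] [ 437.2 -246.5   12. ]
  outl 0.88 [329.4 162.5] 311 346 121 223
  outl 0.72 [202.4 176.4] 185 219 130 232
  outl 0.63 [245.1 176.5] 235 253 126 228
```

View pics/w8.png

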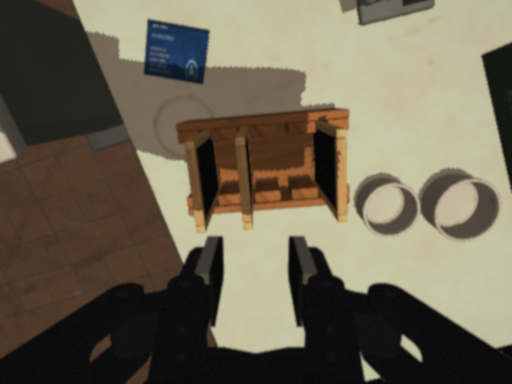

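```bash
cat >> look.py <<'E'
SO=np.array([644.4,51.2,0]);SY=-.084
def stand(x,y,z): return SO+R.from_euler("z",SY).apply([x,y,z])
def to(target,yaw,tilt=0):
    "turn needed (current tool axes), and offset in current and in turned axes"
    o=get_obs();T=R.from_rotvec(o["tcp_rot"]);p=o["position"]
    z=np.array([np.cos(yaw),np.sin(yaw),0]);y=np.array([0,0,-1.]);x=np.cross(y,z)
    G=R.from_matrix(np.stack([x,y,z],1))*R.from_euler("z",tilt,degrees=True);d=np.array(target)-p
    print("t",o["time"],"pos",p.round(1),"gap",round(o["finger_gap"],1),"F",o["wrist_force"].round(1),"\n twist",(T.inv()*G).as_rotvec(degrees=True).round(2),"off now",T.inv().apply(d).round(1),"off turned",G.inv().apply(d).round(1))
E
python3 - <<'E'
from look import *
np.set_printoptions(precision=3,suppress=True)
rv=[-1.5543074766044938,.24368167011854677,-.2453296085729726];c=camat([428.294,-251.081,262.989],rv)
T=R.from_rotvec(rv).as_matrix();print("toolyaw",np.arctan2(T[1,2],T[0,2]))
B={}
for n,a,b in(("R",(341.5,123),(342.5,220)),("M",(241.5,130),(248,227)),("L",(191.5,146),(200.5,231))):
    A=onz(c,a,142);Bb=onz(c,b,142);d=A-Bb;print(n,(A+Bb)/2,"len",np.linalg.norm(d),"yaw",np.arctan2(-d[0],d[1]))
a=onz(c,(178,124),62);b=onz(c,(348,110),62);print("rack far edge",a,b,np.arctan2(*(b-a)[[1,0]]))
to([500,-260,200],1.31)
E
```

```text
toolyaw 1.2591432148957333
R [ 497.961 -261.236  142.   ] len 79.98247162677816 yaw -0.2302984488269475
M [ 421.612 -242.793  142.   ] len 80.77006187604432 yaw -0.2542904494355847
L [ 381.205 -238.23   142.   ] len 71.93122094726728 yaw -0.25701160705029275
rack far edge [ 367.475 -184.059   62.   ] [ 533.991 -223.157   62.   ] -0.23062777508950424
t 25.65 pos [ 428.5 -250.8  263.1] gap 29.7 F [-0.6  0.4  0.1] 
 twist [-0.16 -2.78  0.05] off now [70.9 63.2 12.8] off turned [71.5 63.1  9.6]
```

>>> arm_command(offset=[[0,0,0],[0.035,0.03,0.004],[0.035,0.03,0.004],[0,0.02,0],[0,0,0],[0,0,0],[0,0,0]], twist=[[-0.1,-4.1,0],[0,0,0],[0,0,0],[0,0,0],[0,0,0],[0,0,0],[0,0,0]])

```text
time: 26.35
position: [502.5, -256.7, 183.0]
tcp_rot: [-1.563, 0.179, -0.185]
wrist_force: [-0.6, 0.2, 0.1]
finger_gap: 29.7
```

Run:
```python
from look import *
np.set_printoptions(precision=1,suppress=True)
to([498,-261.2,114],1.331)
c,im=shot("w9")
cv2.imwrite("pics/w9s.png",im)
for r in pinpoint("wrist","board_1"): print(round(r["score"],2),np.round(r["centre"],1),onz(c,r["centre"],12))
for r in outline_of("wrist","board_1"):
    if r["score"]>.3:
        ys,xs=np.nonzero(r["mask"]);print("  outl",round(r["score"],2),np.round(r["centre"],1),xs.min(),xs.max(),ys.min(),ys.max())
print("expect top ends",[proj(c,np.array([498,-261.2,142])+s*39*np.array([.238,.971,0])) for s in(1,-1)])
```

```text
t 26.35 pos [ 502.5 -256.7  183. ] gap 29.7 F [-0.6  0.2  0.1] 
 twist [-0.   0.4  0.2] off now [-3.6 69.  -5.4] off turned [-3.3 69.  -5.4]
w9 t 26.35 pose [502.47681058352447, -256.7262719943426, 182.96637605341127] [-1.5633793970749308, 0.17900458253923238, -0.18538420092038763] vel 0.014960987588604154
0.81 [249.3 184. ] [ 494.6 -265.2   12. ]
0.72 [168.4 183.5] [ 418.7 -246.7   12. ]
  outl 0.95 [135.6 208.6] 101 174 147 283
  outl 0.81 [248.6 220.4] 243 256 147 292
  outl 0.72 [ 71.8 213. ] 30 115 147 293
expect top ends [array([250.6, 165.4]), array([250. , 289.1])]
```

View pics/w9s.png

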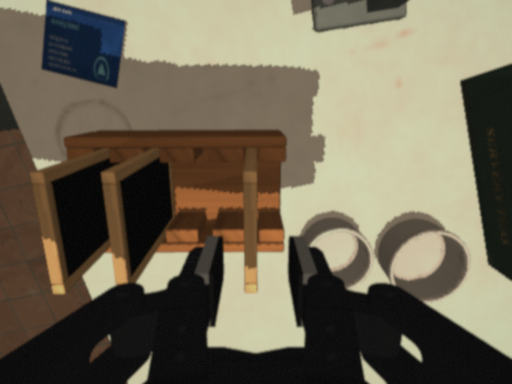

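The board is between the fingers at column 250 and square to them, as predicted.

>>> arm_command(offset=[[-0.0033,0.01,-0.0055],[0,0,0],[0,0.02,0],[0,0.02,0],[0,0.01,0],[0,0,0],[0,0,0]], twist=[[0,0.4,0.2],[0,0,0],[0,0,0],[0,0,0],[0,0,0],[0,0,0],[0,0,0]])

```text
time: 27.2
position: [497.6, -263.5, 122.6]
tcp_rot: [-1.564, 0.187, -0.193]
wrist_force: [-0.3, -1.2, 0.5]
finger_gap: 29.8
```

Run:
```python
from look import *
to([498,-261.2,114],1.331)
```

```text
t 27.2 pos [ 497.6 -263.5  122.6] gap 29.8 F [-0.3 -1.2  0.5] 
 twist [ 0.06 -0.13  0.2 ] off now [-0.2  8.6  2.3] off turned [-0.1  8.6  2.3]
```

>>> arm_command(offset=[[0,0.0085,0.002],[0,0,0],[0,0,0],[0,0,0]], twist=[[0,0,0.2],[0,0,0],[0,0,0],[0,0,0]])

```text
time: 27.6
position: [498.9, -261.6, 115.1]
tcp_rot: [-1.564, 0.189, -0.192]
wrist_force: [-0.3, -0.1, -0.4]
finger_gap: 29.7
```

>>> arm_command(offset=[[0,0,0],[0,0,0],[0,0,0],[0,0,0],[0,0,0]], twist=[[0,0,0],[0,0,0],[0,0,0],[0,0,0],[0,0,0]], gripper=0, grip_force=40)

```text
time: 28.1
position: [499.0, -261.7, 115.5]
tcp_rot: [-1.564, 0.188, -0.192]
wrist_force: [0.4, 0.0, -1.0]
finger_gap: 6.8
```

>>> arm_command(offset=[[0,-0.02,0],[0,-0.03,0],[0,-0.03,0],[0,-0.03,0],[0,-0.02,0],[0,0,0],[0,0,0]], twist=[[0,0,0],[0,0,0],[0,0,0],[0,0,0],[0,0,0],[0,0,0],[0,0,0]])

```text
time: 28.8
position: [497.9, -261.0, 249.3]
tcp_rot: [-1.563, 0.19, -0.19]
wrist_force: [0.4, -0.4, -1.6]
finger_gap: 7.2
```

Run:
```python
from look import *
to(stand(-45,-146,250),1.487)
```

```text
t 28.8 pos [ 497.9 -261.   249.3] gap 7.2 F [ 0.4 -0.4 -1.6] 
 twist [ 0.05 -9.06 -0.01] off now [ 46.   -0.9 187. ] off turned [ 74.9  -0.7 177.4]
```

>>> arm_command(offset=[[0,0,0],[0,0,0],[0.015,0,0.036],[0.015,0,0.036],[0.015,0,0.036],[0.015,0,0.036],[0.01,0,0.025],[0,0,0],[0,0,0]], twist=[[0,-4.5,0],[0,-4.5,0],[0,0,0],[0,0,0],[0,0,0],[0,0,0],[0,0,0],[0,0,0],[0,0,0]])

```text
time: 29.7
position: [580.5, -92.4, 237.5]
tcp_rot: [-1.568, 0.075, -0.052]
wrist_force: [-0.4, -0.1, -0.8]
finger_gap: 7.0
```

Run:
```python
from look import *
to(stand(-5,-146,225),1.487)
to(stand(-5,-146,225),1.487,9.2)
```

```text
t 29.7 pos [580.5 -92.4 237.5] gap 7.0 F [-0.4 -0.1 -0.8] 
 twist [-0.04  0.2  -0.84] off now [46.8 11.8  2.3] off turned [46.6 12.5  2.5]
t 29.7 pos [580.5 -92.4 237.5] gap 7.0 F [-0.4 -0.1 -0.8] 
 twist [-0.03  0.2   8.36] off now [46.8 11.8  2.3] off turned [48.   4.9  2.5]
```

>>> arm_command(offset=[[0,0,0],[0,0,0],[0.02,0.002,0.0012],[0.02,0.002,0.0012],[0.006,0,0],[0,0,0],[0,0,0]], twist=[[0,0,4.2],[0,0,4.2],[0,0,0],[0,0,0],[0,0,0],[0,0,0],[0,0,0]])

```text
time: 30.4
position: [622.9, -101.3, 220.9]
tcp_rot: [-1.56, 0.206, 0.068]
wrist_force: [0.6, 0.1, -2.0]
finger_gap: 7.1
```

Run:
```python
from look import *
np.set_printoptions(precision=1,suppress=True)
to(stand(-2.3,-146,195),1.487,9.2)
c,im=shot("w10")
for l in("ledge_a","ledge_a_grip","bay_right"):
  for r in pinpoint("wrist",l):
    if r["score"]>.3: print(l,round(r["score"],2),np.round(r["centre"],1),onz(c,r["centre"],134 if "grip" in l else 84))
print(stand(0,-98,84),stand(-35,-98,134))
```

```text
t 30.4 pos [ 622.9 -101.3  220.9] gap 7.1 F [ 0.6  0.1 -2. ] 
 twist [ 0.1 -0.2 -0.8] off now [10.7 24.4  7.8] off turned [10.4 24.6  7.7]
w10 t 30.4 pose [622.9098385074802, -101.25192692644399, 220.89989256331916] [-1.5596537468673721, 0.2056930039682308, 0.06803011196469061] vel 0.009678504721633228
ledge_a_grip 0.33 [302.9   5.2] [647.   20.6 134. ]
bay_right 0.77 [295.1 112.9] [635.7 -44.1  84. ]
bay_right 0.56 [58.8 65.3] [433.2  12.7  84. ]
[636.2 -46.5  84. ] [601.3 -43.5 134. ]
```

View pics/w10.png

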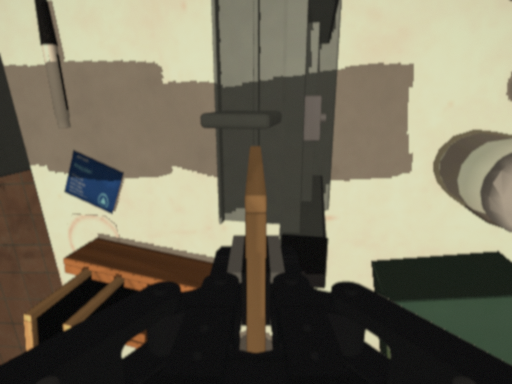

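>>> arm_command(offset=[[0.01,0,0.0077],[0,0,0],[0,0.01,0],[0,0.01,0],[0,0,0],[0,0,0]], twist=[[0,-0.2,-0.8],[0,0,0],[0,0,0],[0,0,0],[0,0,0],[0,0,0]])

```text
time: 31.2
position: [630.7, -92.7, 198.4]
tcp_rot: [-1.561, 0.189, 0.059]
wrist_force: [0.2, -0.2, -1.4]
finger_gap: 7.1
```

Run:
```python
from look import *
to(stand(-2.3,-146,191.4),1.487,9.2)
```

```text
t 31.2 pos [630.7 -92.7 198.4] gap 7.1 F [ 0.2 -0.2 -1.4] 
 twist [0.08 0.05 0.14] off now [ 0.4  7.1 -1.5] off turned [ 0.4  7.1 -1.5]
```

>>> arm_command(offset=[[0,0.003,-0.0015],[0,0.002,0],[0,0,0]], twist=[[0,0,0],[0,0,0],[0,0,0]])

```text
time: 31.5
position: [629.8, -94.5, 193.3]
tcp_rot: [-1.561, 0.189, 0.059]
wrist_force: [-0.1, -0.2, -1.2]
finger_gap: 7.1
```

Run:
```python
from look import *
to(stand(-2.3,-146,191.4),1.487,9.2)
```

```text
t 31.5 pos [629.8 -94.5 193.3] gap 7.1 F [-0.1 -0.2 -1.2] 
 twist [0.08 0.03 0.15] off now [0.4 1.8 0.5] off turned [0.4 1.8 0.5]
```

>>> arm_command(offset=[[0,0.0015,0],[0,0.0005,0],[0,0,0]], twist=[[0,0,0],[0,0,0],[0,0,0]])

```text
time: 31.8
position: [629.5, -94.5, 191.3]
tcp_rot: [-1.561, 0.189, 0.058]
wrist_force: [-1.0, -0.1, -1.1]
finger_gap: 7.0
```

>>> arm_command(offset=[[0,0.001,0],[0,0,0]], twist=[[0,0,0],[0,0,0]])

```text
time: 32.0
position: [629.5, -94.5, 190.5]
tcp_rot: [-1.561, 0.188, 0.058]
wrist_force: [-0.8, 0.6, -1.8]
finger_gap: 7.1
```

>>> arm_command(offset=[[0,0.001,0],[0,0.001,0],[0,0,0]], twist=[[0,0,0],[0,0,0],[0,0,0]])

```text
time: 32.3
position: [630.3, -94.5, 190.4]
tcp_rot: [-1.561, 0.185, 0.054]
wrist_force: [-0.5, 0.4, -0.7]
finger_gap: 7.0
```

>>> arm_command(offset=[[0,0.001,0],[0,0,0]], twist=[[0,0,0],[0,0,0]])

```text
time: 32.5
position: [630.4, -94.5, 190.2]
tcp_rot: [-1.561, 0.184, 0.053]
wrist_force: [-1.7, -0.0, 1.2]
finger_gap: 7.2
```

>>> arm_command(offset=[[0,0,0],[0,0,0],[0,0,0],[0,0,0]], twist=[[0,0,0],[0,0,0],[0,0,0],[0,0,0]], gripper=0.028)

```text
time: 32.9
position: [630.3, -94.5, 189.7]
tcp_rot: [-1.561, 0.185, 0.054]
wrist_force: [0.4, 0.3, 1.2]
finger_gap: 28.0
```

>>> arm_command(offset=[[0,-0.015,0],[0,-0.025,0],[0,-0.03,0],[0,0,0],[0,0,0]], twist=[[0,0,0],[0,0,0],[0,0,0],[0,0,0],[0,0,0]])

```text
time: 33.4
position: [640.7, -95.2, 260.4]
tcp_rot: [-1.561, 0.186, 0.056]
wrist_force: [-1.1, 0.1, -1.2]
finger_gap: 27.7
```

Run:
```python
from look import *
np.set_printoptions(precision=1,suppress=True)
c,im=shot("w11")
cs=cam("scene");s=snapshot("scene")
print([ (round(r["score"],2),np.round(r["centre"],1)) for r in pinpoint("wrist","board_1")],[ (round(r["score"],2),np.round(r["centre"],1),onz(cs,r["centre"],89)) for r in pinpoint("scene","board_1")])
print("expected foot",stand(-18,-146,89),proj(cs,stand(-18,-146,89)))
a=cv2.resize(s[110:260,120:360],(800,500),interpolation=3);cv2.imwrite("pics/s4.png",a)
to([421.6,-242.8,260],1.331)
```

```text
w11 t 33.4 pose [640.7372241887875, -95.20293763533664, 260.3617430107731] [-1.560960483259566, 0.18617104598573775, 0.055543619492788646] vel 0.03894287633943102
[(0.95, array([255.8, 173.5])), (0.77, array([136.2, 276.3])), (0.69, array([111. , 270.3]))] [(0.94, array([332.8, 202.9]), array([311.7, -83.9,  89. ])), (0.58, array([253.4, 176.5]), array([ 617.5, -113.1,   89. ]))]
expected foot [614.2 -92.8  89. ] [250.6 178.7]
t 33.6 pos [640.5 -95.3 260. ] gap 28.2 F [ 0.8 -0.7 -0.5] 
 twist [ 0.8  8.9 -8.8] off now [-203.4   31.9 -165.3] off turned [-177.6    0.  -195.3]
```

View pics/s4.png

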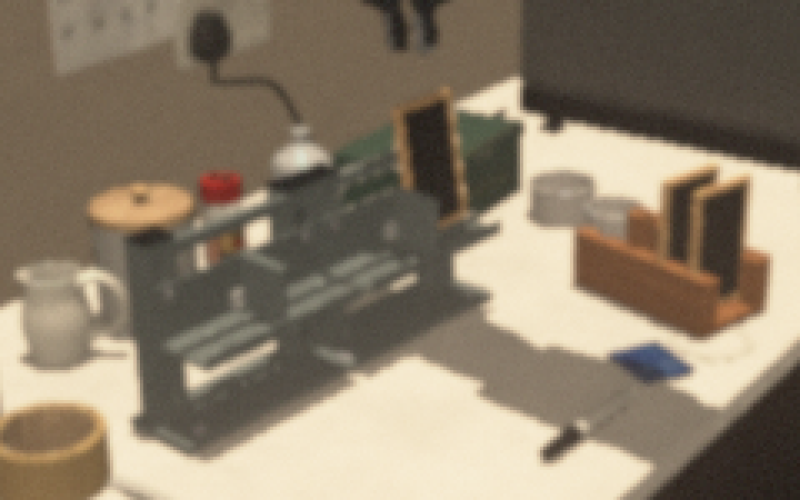

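The board leans in the right bay at its outer place. Next comes the middle board.

>>> arm_command(offset=[[0,0,0],[0,0,0],[-0.0295,0,-0.0325],[-0.0295,0,-0.0325],[-0.0295,0,-0.0325],[-0.0295,0,-0.0325],[-0.0295,0,-0.0325],[-0.022,0,-0.025],[0,0,0],[0,0,0],[0,0,0]], twist=[[0.4,4.45,-4.4],[0.4,4.45,-4.4],[0,0,0],[0,0,0],[0,0,0],[0,0,0],[0,0,0],[0,0,0],[0,0,0],[0,0,0],[0,0,0]])

```text
time: 34.7
position: [418.6, -239.3, 254.0]
tcp_rot: [-1.56, 0.195, -0.191]
wrist_force: [0.6, 0.7, -0.4]
finger_gap: 27.8
```

Run:
```python
from look import *
to([421.4,-242.6,170],1.331)
```

```text
t 34.7 pos [ 418.6 -239.3  254. ] gap 27.8 F [ 0.6  0.7 -0.4] 
 twist [-0.12 -0.37 -0.16] off now [ 3.8 83.9 -2.7] off turned [ 3.5 84.  -2.5]
```

>>> arm_command(offset=[[0.0035,0.02,-0.0025],[0,0.03,0],[0,0.02,0],[0,0,0],[0,0,0]], twist=[[-0.1,-0.4,-0.2],[0,0,0],[0,0,0],[0,0,0],[0,0,0]])

```text
time: 35.2
position: [425.2, -239.5, 181.7]
tcp_rot: [-1.562, 0.181, -0.185]
wrist_force: [0.1, 0.0, 0.1]
finger_gap: 28.1
```

Run:
```python
from look import *
np.set_printoptions(precision=1,suppress=True)
to([421.4,-242.6,114.5],1.331)
c,im=shot("w12")
for r in outline_of("wrist","board_1"):
    if r["score"]>.3:
        ys,xs=np.nonzero(r["mask"]);print("  outl",round(r["score"],2),np.round(r["centre"],1),xs.min(),xs.max(),ys.min(),ys.max())
for P in((421.4,-242.6),(382.4,-233)):print("expect top ends",[proj(c,np.array([*P,142])+s*39*np.array([.238,.971,0])) for s in(1,-1)])
```

```text
t 35.2 pos [ 425.2 -239.5  181.7] gap 28.1 F [0.1 0.  0.1] 
 twist [-0.1  0.4  0.1] off now [-3.2 67.2 -4.1] off turned [-3.  67.2 -3.9]
w12 t 35.2 pose [425.2252429941118, -239.46914360011255, 181.71687530906843] [-1.561549082540721, 0.1805560491666166, -0.1849540845441159] vel 0.016430939125936152
  outl 0.93 [191.3 203.2] 169 215 147 274
  outl 0.56 [247.2 220.7] 241 255 147 292
expect top ends [array([251.2, 163.3]), array([250.6, 288.3])]
expect top ends [array([178.4, 162.7]), array([185.3, 287.8])]
```

>>> arm_command(offset=[[-0.003,0.01,-0.004],[0,0,0],[0,0.02,0],[0,0.02,0],[0,0.01,0],[0,0,0],[0,0,0]], twist=[[0,0.4,0.1],[0,0,0],[0,0,0],[0,0,0],[0,0,0],[0,0,0],[0,0,0]])

```text
time: 36.0
position: [422.5, -244.4, 122.8]
tcp_rot: [-1.563, 0.185, -0.195]
wrist_force: [-0.6, 0.2, 1.6]
finger_gap: 28.2
```

Run:
```python
from look import *
to([421.4,-242.6,114.5],1.331)
```

```text
t 36.0 pos [ 422.5 -244.4  122.8] gap 28.2 F [-0.6  0.2  1.6] 
 twist [ 0.   -0.13  0.38] off now [-1.5  8.3  1.5] off turned [-1.5  8.3  1.5]
```

>>> arm_command(offset=[[-0.0012,0.0082,0.0015],[0,0,0],[0,0,0],[0,0,0]], twist=[[0,0,0.3],[0,0,0],[0,0,0],[0,0,0]])

```text
time: 36.4
position: [422.3, -242.9, 115.6]
tcp_rot: [-1.563, 0.188, -0.193]
wrist_force: [0.7, 0.1, 0.1]
finger_gap: 28.2
```

>>> arm_command(offset=[[0,0,0],[0,0,0],[0,0,0],[0,0,0],[0,0,0]], twist=[[0,0,0],[0,0,0],[0,0,0],[0,0,0],[0,0,0]], gripper=0, grip_force=40)

```text
time: 36.9
position: [422.3, -243.0, 115.9]
tcp_rot: [-1.564, 0.188, -0.193]
wrist_force: [-0.8, 0.6, -0.6]
finger_gap: 6.9
```

>>> arm_command(offset=[[0,-0.02,0],[0,-0.03,0],[0,-0.03,0],[0,-0.03,0],[0,-0.02,0],[0,0,0],[0,0,0]], twist=[[0,0,0],[0,0,0],[0,0,0],[0,0,0],[0,0,0],[0,0,0],[0,0,0]])

```text
time: 37.6
position: [421.1, -242.3, 250.0]
tcp_rot: [-1.563, 0.189, -0.191]
wrist_force: [0.1, 0.5, -1.2]
finger_gap: 6.7
```

Run:
```python
from look import *
to(stand(-50,-50,250),1.487)
```

```text
t 37.6 pos [ 421.1 -242.3  250. ] gap 6.7 F [ 0.1  0.5 -1.2] 
 twist [ 0.   -9.07  0.07] off now [1.049e+02 1.000e-01 2.812e+02] off turned [147.9  -0.  261.1]
```

>>> arm_command(offset=[[0,0,0],[0,0,0],[0.021,0,0.037],[0.021,0,0.037],[0.021,0,0.037],[0.021,0,0.037],[0.021,0,0.037],[0.021,0,0.037],[0.012,0,0.022],[0,0,0],[0,0,0]], twist=[[0,-4.5,0],[0,-4.5,0],[0,0,0],[0,0,0],[0,0,0],[0,0,0],[0,0,0],[0,0,0],[0,0,0],[0,0,0],[0,0,0]])

```text
time: 38.7
position: [579.0, -1.7, 234.7]
tcp_rot: [-1.569, 0.079, -0.05]
wrist_force: [-1.5, -0.4, -1.4]
finger_gap: 7.3
```

Run:
```python
from look import *
to(stand(-5,-50,225),1.487,9.2)
```

```text
t 38.7 pos [579.   -1.7 234.7] gap 7.3 F [-1.5 -0.4 -1.4] 
 twist [0.02 0.1  8.12] off now [55.9  8.6  8.1] off turned [56.6  0.6  8.2]
```

>>> arm_command(offset=[[0,0,0],[0,0,0],[0.023,0,0.004],[0.02,0,0.004],[0.006,0,0],[0,0,0],[0,0,0]], twist=[[0,0,4.0],[0,0,4.0],[0,0,0],[0,0,0],[0,0,0],[0,0,0],[0,0,0]])

```text
time: 39.4
position: [615.9, -4.7, 223.7]
tcp_rot: [-1.559, 0.226, 0.084]
wrist_force: [-0.4, -0.9, -1.0]
finger_gap: 6.6
```

Run:
```python
from look import *
to(stand(-2.3,-50,200),1.487,9.2)
```

```text
t 39.4 pos [615.9  -4.7 223.7] gap 6.6 F [-0.4 -0.9 -1. ] 
 twist [ 0.16 -0.41 -2.13] off now [25.6 19.   8.3] off turned [24.9 19.9  8.1]
```

>>> arm_command(offset=[[0,0,0],[0.012,0,0.004],[0.009,0,0.003],[0,0.006,0],[0,0.004,0],[0,0,0],[0,0,0]], twist=[[0.1,-0.4,-2.1],[0,0,0],[0,0,0],[0,0,0],[0,0,0],[0,0,0],[0,0,0]])

```text
time: 40.1
position: [633.5, -7.4, 206.8]
tcp_rot: [-1.564, 0.199, 0.056]
wrist_force: [-0.5, -0.4, -1.2]
finger_gap: 6.4
```

Run:
```python
from look import *
to(stand(-2.3,-50,192),1.487,9.2)
```

```text
t 40.1 pos [633.5  -7.4 206.8] gap 6.4 F [-0.5 -0.4 -1.2] 
 twist [ 0.23 -0.46 -0.08] off now [ 5.9 14.   9.4] off turned [ 6.  14.1  9.3]
```

>>> arm_command(offset=[[0,-0.02,0],[0,-0.02,0],[0,0,0],[0,0,0.0093],[0,0,0],[0,0,0]], twist=[[0,0,0],[0,0,0],[0,0,0],[0.2,-0.4,0],[0,0,0],[0,0,0]])

```text
time: 40.7
position: [639.6, 1.7, 246.2]
tcp_rot: [-1.56, 0.195, 0.062]
wrist_force: [0.4, 0.1, -2.4]
finger_gap: 7.0
```

Run:
```python
from look import *
np.set_printoptions(precision=1,suppress=True)
to(stand(-2.3,-50,192),1.487,9.2)
c,im=shot("w13")
for r in outline_of("wrist","board_1"):
    if r["score"]>.3:
        ys,xs=np.nonzero(r["mask"]);print("  outl",round(r["score"],2),np.round(r["centre"],1),xs.min(),xs.max(),ys.min(),ys.max())
for r in pinpoint("wrist","board_1"): print(round(r["score"],2),np.round(r["centre"],1))
o=get_obs();T=R.from_rotvec(o["tcp_rot"])
for s in(1,-1): print("expect held top end, foot end",[proj(c,o["position"]+T.apply([0,v,s*39])) for v in(-28,0,102)])
```

```text
t 40.7 pos [639.6   1.7 246.2] gap 7.0 F [ 0.4  0.1 -2.4] 
 twist [ 0.  -0.  -0.2] off now [ 7.2 53.7 -0.3] off turned [ 7.  53.7 -0.3]
w13 t 40.7 pose [639.5908959514747, 1.7376856615548886, 246.17027948094085] [-1.5598041696345941, 0.19454186915707375, 0.06247408845132268] vel 0.011279673641389263
  outl 0.65 [254.3 239.8] 246 267 127 349
  outl 0.57 [265.6 339.7] 264 271 326 350
  outl 0.45 [236.6 180.8] 206 274 128 252
0.89 [258.1 176.6]
expect held top end, foot end [array([256.9, 188.6]), array([256.6, 171.8]), array([256.2, 142.2])]
expect held top end, foot end [array([256.5, 369.2]), array([256.3, 325.3]), array([256. , 241.1])]
```

Run:
```python
from look import *
np.set_printoptions(precision=1,suppress=True,linewidth=200)
for f in("w10","w13"):
    im=cv2.imread(f"pics/{f}.png");h=cv2.cvtColor(im,cv2.COLOR_BGR2HSV)
    m=((h[...,0]>8)&(h[...,0]<24)&(h[...,1]>90)&(h[...,2]>60));
    print(f,[(r,np.nonzero(m[r,235:285])[0][[0,-1]]+235) if m[r,235:285].any() else (r,) for r in range(120,365,12)])
o=get_obs();T=R.from_rotvec(o["tcp_rot"]);c=camat(o["position"],o["tcp_rot"]);print("origin exp",proj(c,o["position"]+T.apply([0,102.5,0])))
```

```text
w10 [(120,), (132,), (144,), (156, array([249, 261])), (168, array([248, 262])), (180, array([246, 264])), (192, array([245, 265])), (204, array([245, 266])), (216, array([245, 266])), (228, array([246, 265])), (240, array([245, 266])), (252, array([245, 266])), (264, array([246, 265])), (276, array([246, 265])), (288, array([246, 265])), (300, array([246, 265])), (312, array([246, 265])), (324, array([246, 265])), (336, array([246, 265])), (348, array([246, 265])), (360,)]
w13 [(120,), (132, array([255, 266])), (144, array([253, 266])), (156, array([251, 266])), (168, array([250, 266])), (180, array([248, 266])), (192, array([246, 266])), (204, array([245, 266])), (216, array([245, 265])), (228, array([246, 266])), (240, array([246, 265])), (252, array([247, 264])), (264, array([248, 264])), (276, array([248, 263])), (288, array([248, 263])), (300, array([248, 263])), (312, array([247, 263])), (324, array([246, 265])), (336, array([248, 271])), (348, array([248, 272])), (360,)]
origin exp [256.  193.4]
```

Run:
```python
from look import *
from scipy.optimize import brentq
o=get_obs();T=R.from_rotvec(o["tcp_rot"]);p=o["position"];c=camat(p,o["tcp_rot"])
pt=lambda ph,v,s: p+T.apply([0,-18.7+v*np.cos(ph)-s*np.sin(ph),v*np.sin(ph)+s*np.cos(ph)])
for row,v,s in((176.6,121.2,0),(127,121.2,39)):
    for a in np.arange(-.05,.3,.05): print(row,round(a,2),proj(c,pt(a,v,s)).round(1))
```

```text
176.6 -0.05 [256. 201.]
176.6 0.0 [256.  193.4]
176.6 0.05 [256.  185.7]
176.6 0.1 [256.  178.1]
176.6 0.15 [256.  170.4]
176.6 0.2 [256.  162.7]
176.6 0.25 [256.  155.1]
127 -0.05 [256.  149.9]
127 0.0 [256.  141.9]
127 0.05 [256.1 133.9]
127 0.1 [256.1 125.8]
127 0.15 [256.1 117.7]
127 0.2 [256.1 109.4]
127 0.25 [256.1 101.1]
```

The board touched the web on the way down and swung about 6.6° in the jaws. I roll the tool back by that angle so the board hangs upright, then lower it away from the web.

>>> arm_command(offset=[[0,0,0],[0,0,0],[0,0,0],[0,0,0]], twist=[[-6.6,0,0],[0,0,0],[0,0,0],[0,0,0]])

```text
time: 41.25
position: [639.5, 0.8, 245.7]
tcp_rot: [-1.677, 0.195, 0.075]
wrist_force: [-0.5, -0.6, -1.7]
finger_gap: 7.0
```

Run:
```python
from look import *
to(stand(-2.3,-51.5,200),1.487,9.2)
c,im=shot("w14")
for r in pinpoint("wrist","board_1"): print(round(r["score"],2),np.round(r["centre"],1))
```

```text
t 41.25 pos [639.5   0.8 245.7] gap 7.0 F [-0.5 -0.6 -1.7] 
 twist [ 6.76 -0.1  -0.23] off now [ 5.8 45.2  4.5] off turned [ 5.6 45.4 -0.9]
w14 t 41.25 pose [639.5377711700371, 0.8201446409125748, 245.71865125032983] [-1.6767829629165323, 0.1952420481656078, 0.07452254006140414] vel 0.013487983453008416
0.8 [261.5 176.7]
```

>>> arm_command(offset=[[0.0055,0,0.002],[0,0,0],[0,0.014,0.0015],[0,0.014,0.0015],[0,0.008,0.001],[0,0,0],[0,0,0]], twist=[[0,0,0],[0,0,0],[0,0,0],[0,0,0],[0,0,0],[0,0,0],[0,0,0]])

```text
time: 42.05
position: [638.7, -0.2, 208.9]
tcp_rot: [-1.675, 0.198, 0.07]
wrist_force: [-0.6, -1.5, -1.1]
finger_gap: 6.5
```

Run:
```python
from look import *
to(stand(-2.3,-50,191),1.487,9.2)
```

```text
t 42.05 pos [ 6.387e+02 -2.000e-01  2.089e+02] gap 6.5 F [-0.6 -1.5 -1.1] 
 twist [ 6.62 -0.34 -0.17] off now [ 2.  17.5  3.7] off turned [ 1.9 17.8  1.7]
```

>>> arm_command(offset=[[0.002,0.005,0.002],[0,0.006,0.0005],[0,0,0],[0,0,0]], twist=[[0,-0.3,-0.2],[0,0,0],[0,0,0],[0,0,0]])

```text
time: 42.45
position: [639.0, 1.5, 197.9]
tcp_rot: [-1.674, 0.19, 0.072]
wrist_force: [-1.5, 0.4, 2.1]
finger_gap: 6.6
```

Run:
```python
from look import *
to(stand(-2.3,-50,191),1.487,9.2)
```

```text
t 42.45 pos [639.    1.5 197.9] gap 6.6 F [-1.5  0.4  2.1] 
 twist [6.58 0.02 0.06] off now [0.  6.9 0.8] off turned [ 0.   6.9 -0. ]
```

>>> arm_command(offset=[[0,0.0015,0],[0,0,0]], twist=[[0,0,0],[0,0,0]])

```text
time: 42.65
position: [639.2, 1.6, 197.7]
tcp_rot: [-1.674, 0.188, 0.07]
wrist_force: [-4.4, -0.6, -0.4]
finger_gap: 6.8
```

Run:
```python
from look import *
np.set_printoptions(precision=1,suppress=True,linewidth=200)
to(stand(-2.3,-50,191),1.487,9.2)
o=get_obs();T=R.from_rotvec(o["tcp_rot"])
c,im=shot("w15");h=cv2.cvtColor(im,cv2.COLOR_BGR2HSV)
m=((h[...,0]>8)&(h[...,0]<24)&(h[...,1]>90)&(h[...,2]>60));
print([(r,np.nonzero(m[r,235:285])[0][[0,-1]]+235) if m[r,235:285].any() else (r,) for r in range(108,365,12)])
for r in pinpoint("wrist","board_1"): print(round(r["score"],2),np.round(r["centre"],1))
print("ledge pts: origin,webtop front/back, ridge ends, backwall top ends",[proj(c,stand(*q)).round(0) for q in((0,-98,84),(-58,-98,146),(-10,-98,146),(-30,-188,96),(-30,-8,96),(-1.5,-6,140))])
cv2.imwrite("pics/w15c.png",cv2.resize(im[40:360,150:400],None,fx=1.85,fy=1.85,interpolation=3))
```

```text
t 42.65 pos [639.2   1.6 197.7] gap 6.8 F [-4.4 -0.6 -0.4] 
 twist [6.5 0.  0.2] off now [-0.2  6.8  0.6] off turned [-0.2  6.8 -0.2]
w15 t 42.65 pose [639.2414765160069, 1.6423207772250454, 197.7255279343632] [-1.673566173279557, 0.18788146420525514, 0.0699494515324318] vel 0.0019499681345235367
[(108,), (120,), (132, array([251, 262])), (144, array([250, 262])), (156, array([249, 262])), (168, array([248, 264])), (180, array([247, 265])), (192, array([246, 265])), (204, array([246, 266])), (216, array([246, 266])), (228, array([245, 265])), (240, array([246, 266])), (252, array([247, 264])), (264, array([247, 264])), (276, array([248, 264])), (288, array([248, 264])), (300, array([248, 264])), (312, array([247, 264])), (324, array([246, 265])), (336, array([247, 264])), (348, array([248, 264])), (360,)]
0.86 [257.2 180.2]
ledge pts: origin,webtop front/back, ridge ends, backwall top ends [array([278., 229.]), array([186., 266.]), array([255., 272.]), array([242., 320.]), array([238., 122.]), array([271., 134.])]
```

View pics/w15c.png

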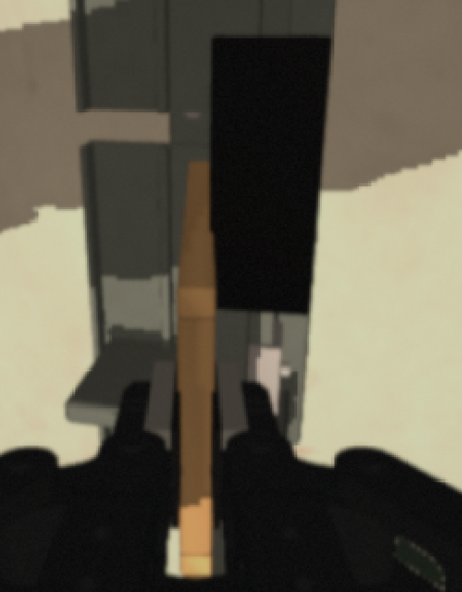

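The foot is just behind the ridge line (crop column 168 against foot 190 to 213), but the board's back already touches the centre upright. I back off about 3 mm and then lower.

>>> arm_command(offset=[[-0.0035,-0.001,0],[0,0,0],[0,0.003,0.0003],[0,0.003,0.0003],[0,0,0]], twist=[[0,0,0],[0,0,0],[0,0,0],[0,0,0],[0,0,0]])

```text
time: 43.25
position: [638.4, 1.9, 197.8]
tcp_rot: [-1.673, 0.179, 0.059]
wrist_force: [-0.4, -0.6, -0.2]
finger_gap: 6.6
```

Run:
```python
from look import *
to(stand(-2.3,-50,191),1.487,9.2)
```

```text
t 43.25 pos [638.4   1.9 197.8] gap 6.6 F [-0.4 -0.6 -0.2] 
 twist [ 6.47 -0.05  0.92] off now [0.5 6.8 0.3] off turned [ 0.6  6.8 -0.4]
```

>>> arm_command(offset=[[0,0.003,0],[0,0.003,0]], twist=[[0,0,0],[0,0,0]])

```text
time: 43.45
position: [639.5, 1.9, 196.8]
tcp_rot: [-1.673, 0.172, 0.051]
wrist_force: [-8.2, 3.2, 47.1]
finger_gap: 6.9
```

Run:
```python
from look import *
np.set_printoptions(precision=2,suppress=True)
to(stand(-2.3,-50,191),1.487,9.2)
o=get_obs();print(o["wrist_force"],o["wrist_torque"])
c=camat([639.24,1.64,197.73],[-1.673566,.187881,.069949])
for n,u in(("foot far front",(250.5,127)),("foot far rear",(262,127)),("ridge",(240.8,180)),("upright near corner",(150+215/1.85,40+310/1.85)),("upright far corner",(150+215/1.85,40+37/1.85))):
    for z in(88.5,96,179): 
        q=onz(c,u,z)-SO;print(n,z,R.from_euler("z",-SY).apply(q))
```

```text
t 43.45 pos [639.5   1.9 196.8] gap 6.9 F [-8.2  3.2 47.1] 
 twist [ 6.38 -0.08  1.41] off now [-0.8  6.   0.2] off turned [-0.6  6.  -0.4]
[-8.24  3.23 47.06] [-0.3   3.29 -0.16]
foot far front 88.5 [-22.44 -12.8   88.5 ]
foot far front 96 [-21.14 -11.3   96.  ]
foot far front 179 [ -6.75   5.34 179.  ]
foot far rear 88.5 [-13.94 -12.52  88.5 ]
foot far rear 96 [-12.91 -11.03  96.  ]
foot far rear 179 [ -1.45   5.51 179.  ]
ridge 88.5 [-30.32 -54.53  88.5 ]
ridge 96 [-28.77 -51.72  96.  ]
ridge 179 [-11.67 -20.71 179.  ]
upright near corner 88.5 [ -9.95 -76.79  88.5 ]
upright near corner 96 [ -9.04 -73.29  96.  ]
upright near corner 179 [  1.05 -34.6  179.  ]
upright far corner 88.5 [-11.49  32.74  88.5 ]
upright far corner 96 [-10.53  32.82  96.  ]
upright far corner 179 [  0.09  33.77 179.  ]
```

>>> arm_command(offset=[[-0.001,-0.007,0],[-0.001,-0.007,0],[0,0,0],[0,0,0]], twist=[[0,0,0],[0,0,-1.2],[0,0,0],[0,0,0]])

```text
time: 43.85
position: [639.1, 3.4, 211.3]
tcp_rot: [-1.675, 0.154, 0.035]
wrist_force: [-1.8, 0.0, -2.2]
finger_gap: 6.6
```

Run:
```python
from look import *
np.set_printoptions(precision=1,suppress=True)
to(stand(-3.7,-50,200),1.487,6.5)
c,im=shot("w16");h=cv2.cvtColor(im,cv2.COLOR_BGR2HSV)
m=((h[...,0]>8)&(h[...,0]<24)&(h[...,1]>90)&(h[...,2]>60));
print([(r,np.nonzero(m[r,235:285])[0][[0,-1]]+235) if m[r,235:285].any() else (r,) for r in list(range(118,165,5))+list(range(200,365,30))])
for r in pinpoint("wrist","board_1"): print(round(r["score"],2),np.round(r["centre"],1))
```

```text
t 43.85 pos [639.1   3.4 211.3] gap 6.6 F [-1.8  0.  -2.2] 
 twist [ 6.4  0.1 -0. ] off now [-1.1 11.7 -0.6] off turned [-1.1 11.5 -1.9]
w16 t 43.85 pose [639.0730481798915, 3.389771774164451, 211.3189575882462] [-1.6745310599222534, 0.15399658430833196, 0.034743965458978184] vel 0.013492162985022349
[(118,), (123,), (128, array([251, 261])), (133, array([251, 262])), (138, array([250, 262])), (143, array([250, 263])), (148, array([249, 263])), (153, array([249, 263])), (158, array([249, 263])), (163, array([248, 264])), (200, array([246, 267])), (230, array([246, 266])), (260, array([248, 264])), (290, array([248, 263])), (320, array([246, 264])), (350, array([248, 266]))]
```

>>> arm_command(offset=[[-0.001,0.006,-0.001],[0,0.004,0],[0,0,0],[0,0.003,0.0003],[0,0.003,0.0003]], twist=[[0,0,0],[0,0,0],[0,0,0],[0,0,0],[0,0,0]])

```text
time: 44.45
position: [637.7, 1.6, 197.1]
tcp_rot: [-1.674, 0.15, 0.03]
wrist_force: [-5.3, 1.6, 51.7]
finger_gap: 6.8
```

Run:
```python
from look import *
np.set_printoptions(precision=2,suppress=True)
to(stand(-3.7,-50,191),1.487,6.5)
o=get_obs();print(o["wrist_torque"],R.from_rotvec(o["tcp_rot"]).as_matrix()[:,1])
```

```text
t 44.45 pos [637.7   1.6 197.1] gap 6.8 F [-5.3  1.6 51.7] 
 twist [6.33 0.11 0.29] off now [-0.5  6.2  0.7] off turned [-0.4  6.2  0. ]
[-0.65  2.25 -0.19] [-0.12 -0.1  -0.99]
```

Run:
```python
from look import *
np.set_printoptions(precision=1,suppress=True)
o=get_obs();T=R.from_rotvec(o["tcp_rot"]);p=o["position"]
D=T*R.from_euler("x",6.5,degrees=True) # board axes
g=p+T.apply([0,-18.7,0]);foot=g+D.apply([0,122.5,0]);fc=[g+D.apply([0,122.5,s]) for s in(39,-39)]
tc=[g+D.apply([0,-7.5,s]) for s in(39,-39)]
w=lambda q:R.from_euler("z",-SY).apply(q-SO)
print("board foot (stand)",w(foot),"corners +y,-y",w(fc[0]),w(fc[1]),"tops",w(tc[0]),w(tc[1]))
for n in("scene","top"):
    c=cam(n);snapshot(n)
    print(n,"exp ledges",proj(c,stand(0,98,84)),proj(c,stand(0,-98,84)),"exp R foot",proj(c,stand(-18,-146,89)),"exp held foot",proj(c,foot))
    for l in("ledge_a","ledge_a_grip","board_1"): print(l,[(round(r["score"],2),np.round(r["centre"],1)) for r in pinpoint(n,l) if r["score"]>.25])
    for r in outline_of(n,"board_1"):
        if r["score"]>.3:
            q=cv2.findContours(r["mask"].astype(np.uint8),0,2)[0];q=max(q,key=cv2.contourArea);print(" outl",round(r["score"],2),cv2.approxPolyDP(q,3,True)[:,0].tolist())
    print("exp held tops/feet",[proj(c,x) for x in tc+fc])
    print("ledge R lip ends, L lip ends",[proj(c,stand(-63,y,99)) for y in(-190,-6,6,190)])
```

```text
board foot (stand) [-13.8 -47.6  93.8] corners +y,-y [-13.9  -8.6  93.9] [-13.7 -86.6  93.7] tops [  0.2  -9.  223.2] [  0.4 -87.  222.9]
scene exp ledges [191.4 203.7] [236.6 183.2] exp R foot [250.6 178.7] exp held foot [228.9 186.4]
ledge_a [(0.69, array([239.6, 184.7])), (0.59, array([191.3, 205.6]))]
ledge_a_grip [(0.66, array([201.7, 193.5]))]
board_1 [(0.97, array([333.4, 200.3])), (0.84, array([251.5, 177.8])), (0.81, array([228.3, 184.3]))]
 outl 0.87 [[234, 145], [228, 155], [223, 149], [217, 151], [221, 190], [239, 183]]
 outl 0.68 [[343, 161], [328, 169], [328, 190], [337, 200], [341, 198], [345, 175]]
 outl 0.6 [[253, 137], [239, 142], [237, 149], [240, 165], [257, 177], [260, 167]]
 outl 0.45 [[174, 263], [178, 269], [186, 268]]
exp held tops/feet [array([215.3, 149.3]), array([233.1, 142.8]), array([220.1, 190.3]), array([237.3, 182.6])]
ledge R lip ends, L lip ends [array([269.8, 175.3]), array([231.3, 193.4]), array([228.5, 194.7]), array([181.8, 216.6])]
top exp ledges [208.2 144. ] [273.5 153.7] exp R foot [289.  161.4] exp held foot [256.  154.6]
ledge_a [(0.89, array([208.5, 143.3]))]
ledge_a_grip [(0.79, array([202.3, 152.9]))]
board_1 [(0.66, array([328.9, 250. ]))]
 outl 0.8 [[323, 242], [337, 250], [356, 250], [330, 240]]
exp held tops/feet [array([242.5, 132.2]), array([272.5, 136.6]), array([242.8, 152.7]), array([269.2, 156.6])]
ledge R lip ends, L lip ends [array([302.5, 177.6]), array([239.2, 168.1]), array([235.1, 167.5]), array([172.4, 158.1])]
```

>>> arm_command(offset=[[0,-0.004,0],[0.0005,0,0],[0,0,0],[0,0.003,0],[0,0,0]], twist=[[0,0,0],[0,0,1.8],[0,0,0],[0,0,0],[0,0,0]])

```text
time: 45.45
position: [638.3, 1.8, 198.8]
tcp_rot: [-1.671, 0.175, 0.052]
wrist_force: [-2.7, 0.3, -2.9]
finger_gap: 6.8
```

Run:
```python
from look import *
to(stand(-3,-50,197),1.487,8)
```

```text
t 45.45 pos [638.3   1.8 198.8] gap 6.8 F [-2.7  0.3 -2.9] 
 twist [ 6.32 -0.07  0.1 ] off now [-0.8  1.9 -0. ] off turned [-0.8  1.9 -0.2]
```

>>> arm_command(offset=[[-0.0005,0.001,0],[0,0,0],[0,0,0],[0,0,0],[0,0,0]], twist=[[0,0,0],[0,0,0],[0,0,0],[0,0,0],[0,0,0]], gripper=0.013)

```text
time: 45.95
position: [638.0, 1.5, 197.9]
tcp_rot: [-1.672, 0.173, 0.05]
wrist_force: [1.0, -0.5, 0.7]
finger_gap: 13.2
```

Run:
```python
from look import *
np.set_printoptions(precision=1,suppress=True)
to(stand(-3,-50,197),1.487,8)
c,im=shot("w17");h=cv2.cvtColor(im,cv2.COLOR_BGR2HSV)
m=((h[...,0]>8)&(h[...,0]<24)&(h[...,1]>90)&(h[...,2]>60));
print([(r,np.nonzero(m[r,235:285])[0][[0,-1]]+235) if m[r,235:285].any() else (r,) for r in list(range(118,165,5))+list(range(170,370,15))])
cs=cam("scene");snapshot("scene")
print([(round(r["score"],2),np.round(r["centre"],1)) for r in pinpoint("scene","board_1") if r["score"]>.25])
for r in outline_of("scene","board_1"):
    if r["score"]>.3:
        q=cv2.findContours(r["mask"].astype(np.uint8),0,2)[0];q=max(q,key=cv2.contourArea);print(" outl",round(r["score"],2),cv2.approxPolyDP(q,3,True)[:,0].tolist())
print([proj(cs,stand(-18,-50,z)) for z in(88.5,95)])
```

```text
t 45.95 pos [638.    1.5 197.9] gap 13.2 F [ 1.  -0.5  0.7] 
 twist [ 6.3 -0.1  0.2] off now [-0.7  1.   0.1] off turned [-0.7  1.   0. ]
w17 t 45.95 pose [638.034179757694, 1.529196712996583, 197.92577823137768] [-1.6715687701142226, 0.17281486527153364, 0.04982108414734154] vel 0.0014647591513354966
[(118,), (123,), (128, array([253, 263])), (133, array([252, 264])), (138, array([251, 263])), (143, array([250, 263])), (148, array([249, 263])), (153, array([249, 263])), (158, array([248, 263])), (163, array([247, 263])), (170, array([246, 263])), (185, array([243, 263])), (200, array([242, 263])), (215, array([242, 263])), (230, array([242, 262])), (245, array([242, 262])), (260, array([243, 261])), (275, array([243, 261])), (290, array([243, 262])), (305, array([243, 262])), (320, array([244, 263])), (335, array([245, 264])), (350, array([250, 265])), (365,)]
[(0.88, array([253.5, 179.3])), (0.71, array([229.3, 188.1])), (0.65, array([335.7, 200.3]))]
 outl 0.89 [[344, 163], [330, 167], [327, 172], [328, 191], [337, 200], [343, 188]]
 outl 0.89 [[251, 138], [238, 147], [241, 164], [254, 177], [260, 172], [255, 139]]
 outl 0.72 [[233, 147], [229, 155], [222, 149], [217, 151], [222, 189], [239, 183]]
[array([230.4, 188.1]), array([230.4, 186.2])]
```

>>> arm_command(offset=[[0,0,0],[0,0,0],[0,0,0],[0,0,0],[0,0,0]], twist=[[0,0,0],[0,0,0],[0,0,0],[0,0,0],[0,0,0]], gripper=0.03)

```text
time: 46.65
position: [638.0, 1.5, 197.9]
tcp_rot: [-1.672, 0.173, 0.05]
wrist_force: [-0.5, -0.2, 0.2]
finger_gap: 30.0
```

Run:
```python
from look import *
np.set_printoptions(precision=1,suppress=True)
to(stand(-3,-50,260),1.487,8)
c,im=shot("w18");h=cv2.cvtColor(im,cv2.COLOR_BGR2HSV)
m=((h[...,0]>8)&(h[...,0]<24)&(h[...,1]>90)&(h[...,2]>60));
rows={r:np.nonzero(m[r,235:285])[0][[0,-1]]+235 for r in list(range(118,165,5))+list(range(170,370,15)) if m[r,235:285].any()};print(rows)
w=lambda q:R.from_euler("z",-SY).apply(q-SO)
for r,z in((128,89),(230,215),(290,216),(335,216)):
    if r in rows: print(r,z,[w(onz(c,(u,r),z)) for u in rows[r]])
```

```text
t 46.65 pos [638.    1.5 197.9] gap 30.0 F [-0.5 -0.2  0.2] 
 twist [ 6.3 -0.1  0.2] off now [ -9.2 -61.1  -6.7] off turned [ -9.4 -61.4   0. ]
w18 t 46.65 pose [637.9813758380541, 1.5175824665851119, 197.85598735504894] [-1.671631418372725, 0.17298542299489753, 0.050048526413516224] vel 0.001350074301664758
{128: array([253, 264]), 133: array([252, 264]), 138: array([251, 263]), 143: array([250, 263]), 148: array([249, 263]), 153: array([249, 263]), 158: array([248, 263]), 163: array([247, 263]), 170: array([246, 263]), 185: array([244, 263]), 200: array([242, 263]), 215: array([242, 263]), 230: array([242, 263]), 245: array([243, 262]), 260: array([243, 261]), 275: array([244, 261]), 290: array([243, 262]), 305: array([243, 262]), 320: array([244, 263]), 335: array([245, 264]), 350: array([250, 265])}
128 89 [array([-19.3, -13.1,  89. ]), array([-11.2, -12.9,  89. ])]
230 215 [array([ -5.7, -28.7, 215. ]), array([  2.7, -28. , 215. ])]
290 216 [array([ -5.5, -57. , 216. ]), array([  2.6, -56.1, 216. ])]
335 216 [array([ -5. , -81.9, 216. ]), array([  3.7, -80.8, 216. ])]
```

>>> arm_command(offset=[[0,-0.015,0],[0,-0.025,0],[0,-0.03,0],[0,0,0],[0,0,0]], twist=[[0,0,0],[0,0,0],[0,0,0],[0,0,0],[0,0,0]])

```text
time: 47.2
position: [647.9, 8.6, 268.7]
tcp_rot: [-1.672, 0.174, 0.051]
wrist_force: [-0.3, 0.0, -1.1]
finger_gap: 29.8
```

```bash
cat > chk.py <<'E'
from look import *
np.set_printoptions(precision=1,suppress=True)
cs=cam("scene");snapshot("scene")
print([(round(r["score"],2),np.round(r["centre"],1)) for r in pinpoint("scene","board_1") if r["score"]>.25])
for r in outline_of("scene","board_1"):
    if r["score"]>.3:
        q=cv2.findContours(r["mask"].astype(np.uint8),0,2)[0];q=max(q,key=cv2.contourArea);print(" outl",round(r["score"],2),cv2.approxPolyDP(q,2,True)[:,0].tolist())
for y in(-146,-50,50):
  for th in(.1,.2):
    xf=-4-90*th; print(y,th,"foot",proj(cs,stand(xf,y,89)),"corners",[proj(cs,stand(xf+u*np.sin(th),y+s,89+u*np.cos(th))).round(1) for u,s in((130,39),(130,-39),(0,-39),(0,39))])
E
python3 - <<'E'
from chk import *
to([382.6,-233.2,260],1.331)
E
```

```text
[(0.77, array([230. , 186.2])), (0.65, array([332.3, 201.8])), (0.61, array([253.7, 179. ]))]
 outl 0.97 [[345, 163], [328, 168], [327, 190], [336, 194], [337, 201], [341, 199]]
 outl 0.82 [[253, 136], [238, 144], [241, 166], [249, 169], [252, 177], [260, 174], [256, 138]]
 outl 0.75 [[235, 145], [216, 151], [222, 191], [239, 183]]
-146 0.1 foot [249.4 178.3] corners [array([237.6, 142.7]), array([253.9, 136.7]), array([257.1, 174.8]), array([241.4, 181.9])]
-146 0.2 foot [251.5 179. ] corners [array([236.7, 143. ]), array([253., 137.]), array([259.2, 175.5]), array([243.5, 182.7])]
-50 0.1 foot [229.3 187.5] corners [array([215.9, 150.6]), array([233.7, 144.1]), array([237.7, 183.7]), array([220.5, 191.5])]
-50 0.2 foot [231.4 188.2] corners [array([215., 151.]), array([232.8, 144.4]), array([239.8, 184.4]), array([222.7, 192.2])]
50 0.1 foot [206.2 198. ] corners [array([190.9, 159.8]), array([210.6, 152.6]), array([215.5, 193.8]), array([196.6, 202.4])]
50 0.2 foot [208.4 198.8] corners [array([190. , 160.1]), array([209.7, 152.9]), array([217.6, 194.6]), array([198.8, 203.2])]
t 47.35 pos [647.8   8.5 268.3] gap 30.0 F [0.5 0.1 0.7] 
 twist [ 6.9  9.3 -7.4] off now [-240.2   70.5 -257.1] off turned [-200.2    8.3 -297.7]
```

The middle board stands free and its outline fits a lean of about 0.1 to 0.15 rad. Now the last board.

>>> arm_command(offset=[[0,0,0],[0,0,0],[0,0,0],[-0.025,0,-0.037],[-0.025,0,-0.037],[-0.025,0,-0.037],[-0.025,0,-0.037],[-0.025,0,-0.037],[-0.025,0,-0.037],[-0.025,0,-0.037],[-0.018,0,-0.027],[0,0,0],[0,0,0],[0,0,0]], twist=[[3.4,4.6,-3.7],[3.4,4.6,-3.7],[0,0,0],[0,0,0],[0,0,0],[0,0,0],[0,0,0],[0,0,0],[0,0,0],[0,0,0],[0,0,0],[0,0,0],[0,0,0],[0,0,0]])

```text
time: 48.75
position: [382.5, -231.3, 263.0]
tcp_rot: [-1.566, 0.19, -0.157]
wrist_force: [0.6, 0.7, -0.4]
finger_gap: 30.3
```

Run:
```python
from look import *
to([382.8,-233.2,180],1.331)
```

```text
t 48.75 pos [ 382.5 -231.3  263. ] gap 30.3 F [ 0.6  0.7 -0.4] 
 twist [ 0.26  1.06 -1.16] off now [ 2.4 82.9 -1.4] off turned [ 0.8 83.  -1.8]
```

>>> arm_command(offset=[[0,0,0],[0.0008,0.025,-0.0018],[0,0.03,0],[0,0.015,0],[0,0,0],[0,0,0]], twist=[[0.3,1.1,-1.2],[0,0,0],[0,0,0],[0,0,0],[0,0,0],[0,0,0]])

```text
time: 49.35
position: [386.9, -229.8, 191.1]
tcp_rot: [-1.56, 0.18, -0.191]
wrist_force: [0.2, 0.2, 0.7]
finger_gap: 29.8
```

Run:
```python
from look import *
np.set_printoptions(precision=1,suppress=True)
to([382.8,-233.2,114.5],1.331)
c,im=shot("w19")
for r in outline_of("wrist","board_1"):
    if r["score"]>.3:
        ys,xs=np.nonzero(r["mask"]);print("  outl",round(r["score"],2),np.round(r["centre"],1),xs.min(),xs.max(),ys.min(),ys.max())
print("expect top ends",[proj(c,np.array([382.8,-233.2,142])+s*39*np.array([.238,.971,0])) for s in(1,-1)])
```

```text
t 49.35 pos [ 386.9 -229.8  191.1] gap 29.8 F [0.2 0.2 0.7] 
 twist [-0.2  0.2  0.4] off now [-3.7 76.6 -4.6] off turned [-3.2 76.6 -4.3]
w19 t 49.35 pose [386.9021001818148, -229.75551416220665, 191.1034141695516] [-1.5604357623639777, 0.17994285480490668, -0.19095338256566233] vel 0.009626014701263896
  outl 0.85 [248.4 215.9] 240 255 146 285
expect top ends [array([250.5, 161.1]), array([250.4, 281. ])]
```

>>> arm_command(offset=[[-0.0032,0.01,-0.004],[0,0,0],[0,0.025,0],[0,0.02,0],[0,0.012,0],[0,0,0],[0,0,0]], twist=[[-0.2,0.2,0.4],[0,0,0],[0,0,0],[0,0,0],[0,0,0],[0,0,0],[0,0,0]])

```text
time: 50.15
position: [383.8, -234.6, 124.2]
tcp_rot: [-1.566, 0.186, -0.193]
wrist_force: [-0.4, -0.7, -0.1]
finger_gap: 29.8
```

Run:
```python
from look import *
to([382.8,-233.2,114.5],1.331)
```

```text
t 50.15 pos [ 383.8 -234.6  124.2] gap 29.8 F [-0.4 -0.7 -0.1] 
 twist [ 0.14 -0.11  0.27] off now [-1.4  9.6  1.2] off turned [-1.3  9.7  1.1]
```

>>> arm_command(offset=[[-0.0012,0.0095,0.001],[0,0,0],[0,0,0],[0,0,0]], twist=[[0.1,0,0.3],[0,0,0],[0,0,0],[0,0,0]])

```text
time: 50.55
position: [383.5, -233.7, 115.4]
tcp_rot: [-1.564, 0.189, -0.191]
wrist_force: [-0.9, -0.3, -0.7]
finger_gap: 30.2
```

>>> arm_command(offset=[[0,0,0],[0,0,0],[0,0,0],[0,0,0],[0,0,0]], twist=[[0,0,0],[0,0,0],[0,0,0],[0,0,0],[0,0,0]], gripper=0, grip_force=40)

```text
time: 51.05
position: [383.5, -233.9, 115.9]
tcp_rot: [-1.564, 0.189, -0.192]
wrist_force: [-0.5, -0.3, -1.7]
finger_gap: 7.1
```

>>> arm_command(offset=[[0,-0.02,0],[0,-0.03,0],[0,-0.03,0],[0,-0.03,0],[0,-0.02,0],[0,0,0],[0,0,0]], twist=[[0,0,0],[0,0,0],[0,0,0],[0,0,0],[0,0,0],[0,0,0],[0,0,0]])

```text
time: 51.75
position: [382.6, -233.0, 250.3]
tcp_rot: [-1.563, 0.19, -0.189]
wrist_force: [0.1, 0.3, -1.7]
finger_gap: 7.0
```

Run:
```python
from look import *
to(stand(-60,48,255),1.487)
```

```text
t 51.75 pos [ 382.6 -233.   250.3] gap 7.0 F [ 0.1  0.3 -1.7] 
 twist [ 0.04 -9.04 -0.02] off now [119.4  -5.  376.6] off turned [177.1  -4.7 353.2]
```

>>> arm_command(offset=[[0,0,0],[0,0,0],[0.0195,-0.001,0.039],[0.0195,-0.001,0.039],[0.0195,-0.001,0.039],[0.0195,-0.001,0.039],[0.0195,-0.001,0.039],[0.0195,-0.001,0.039],[0.0195,-0.001,0.039],[0.0195,-0.001,0.039],[0.012,-0.001,0.024],[0,0,0],[0,0,0],[0,0,0]], twist=[[0,-4.5,0],[0,-4.5,0],[0,0,0],[0,0,0],[0,0,0],[0,0,0],[0,0,0],[0,0,0],[0,0,0],[0,0,0],[0,0,0],[0,0,0],[0,0,0],[0,0,0]])

```text
time: 53.15
position: [579.0, 100.5, 240.8]
tcp_rot: [-1.572, 0.082, -0.047]
wrist_force: [1.2, -0.1, -1.4]
finger_gap: 7.2
```

Run:
```python
from look import *
to(stand(-30,48,262),1.487,9.2)
```

```text
t 53.15 pos [579.  100.5 240.8] gap 7.2 F [ 1.2 -0.1 -1.4] 
 twist [0.2  0.08 7.91] off now [ 38.8 -22.1   4.2] off turned [ 35.4 -27.2   4.4]
```

Tilt and centre sideways at height, before going down.

>>> arm_command(offset=[[0,-0.012,0],[0,-0.012,0],[0,0,0],[0.015,0,0],[0.01,0,0],[0,0,0],[0,0,0]], twist=[[0,0,4],[0,0,3.5],[0,0,0],[0,0,0],[0,0,0],[0,0,0],[0,0,0]])

```text
time: 53.85
position: [603.7, 92.5, 258.6]
tcp_rot: [-1.567, 0.191, 0.052]
wrist_force: [0.3, -1.0, -1.3]
finger_gap: 7.1
```

Run:
```python
from look import *
to(stand(-4,48,262),1.487,9.2)
```

```text
t 53.85 pos [603.7  92.5 258.6] gap 7.1 F [ 0.3 -1.  -1.3] 
 twist [ 0.36 -0.3   0.36] off now [38.9 -9.6 10.4] off turned [38.9 -9.8 10.2]
```

>>> arm_command(offset=[[0.014,-0.002,0.005],[0.014,0,0.004],[0.006,0,0],[0,0,0],[0,0,0]], twist=[[0.3,-0.3,0.3],[0,0,0],[0,0,0],[0,0,0],[0,0,0]])

```text
time: 54.35
position: [637.1, 98.1, 255.5]
tcp_rot: [-1.562, 0.189, 0.057]
wrist_force: [-0.6, 0.0, -1.9]
finger_gap: 7.2
```

Run:
```python
from look import *
to(stand(-4,48,205),1.487,9.2)
```

```text
t 54.35 pos [637.1  98.1 255.5] gap 7.2 F [-0.6  0.  -1.9] 
 twist [ 0.1  -0.02  0.23] off now [15.  48.7  2. ] off turned [15.2 48.7  1.9]
```

>>> arm_command(offset=[[0.005,0.008,0.002],[0.005,0.014,0],[0.004,0.012,0],[0,0,0],[0,0,0]], twist=[[0,0,0.2],[0,0,0],[0,0,0],[0,0,0],[0,0,0]])

```text
time: 54.85
position: [645.2, 99.2, 216.1]
tcp_rot: [-1.562, 0.192, 0.061]
wrist_force: [-0.1, 0.8, -2.2]
finger_gap: 7.3
```

Run:
```python
from look import *
to(stand(-4,48,200),1.487,9.2)
```

```text
t 54.85 pos [645.2  99.2 216.1] gap 7.3 F [-0.1  0.8 -2.2] 
 twist [ 0.13 -0.02 -0.03] off now [ 1.8 16.   0.1] off turned [ 1.8 16.   0.1]
```

>>> arm_command(offset=[[0.001,0.006,0],[0.0015,0.008,0],[0,0.003,0],[0,0,0],[0,0,0]], twist=[[0,0,0],[0,0,0],[0,0,0],[0,0,0],[0,0,0]])

```text
time: 55.35
position: [644.9, 99.2, 197.8]
tcp_rot: [-1.562, 0.192, 0.06]
wrist_force: [0.5, 0.0, -1.2]
finger_gap: 7.3
```

Run:
```python
from look import *
to(stand(-4,48,191),1.487,9.2)
```

```text
t 55.35 pos [644.9  99.2 197.8] gap 7.3 F [ 0.5  0.  -1.2] 
 twist [ 0.12 -0.02  0.01] off now [0.6 6.8 0.1] off turned [0.6 6.8 0.1]
```

>>> arm_command(offset=[[0.0006,0.002,0],[0,0.002,0],[0,0,0]], twist=[[0,0,0],[0,0,0],[0,0,0]])

```text
time: 55.65
position: [645.0, 99.3, 193.9]
tcp_rot: [-1.561, 0.191, 0.06]
wrist_force: [-0.3, -0.3, -1.0]
finger_gap: 7.0
```

>>> arm_command(offset=[[0,0.001,0],[0,0.001,0]], twist=[[0,0,0],[0,0,0]])

```text
time: 55.85
position: [644.8, 99.3, 192.0]
tcp_rot: [-1.561, 0.191, 0.059]
wrist_force: [0.5, 1.3, -1.3]
finger_gap: 7.1
```

>>> arm_command(offset=[[0,0.001,0],[0,0.001,0]], twist=[[0,0,0],[0,0,0]])

```text
time: 56.05
position: [644.7, 99.4, 190.3]
tcp_rot: [-1.561, 0.19, 0.058]
wrist_force: [2.2, -0.5, 11.3]
finger_gap: 7.2
```

Contact came at z≈190.3, as for the first board. I open, check, then withdraw.

>>> arm_command(offset=[[0,0,0],[0,0,0],[0,0,0],[0,0,0],[0,0,0]], twist=[[0,0,0],[0,0,0],[0,0,0],[0,0,0],[0,0,0]], gripper=0.03)

```text
time: 56.55
position: [644.7, 99.4, 190.3]
tcp_rot: [-1.561, 0.19, 0.058]
wrist_force: [-0.5, -0.1, -0.1]
finger_gap: 29.8
```

>>> arm_command(offset=[[0,-0.015,0],[0,-0.025,0],[0,-0.03,0],[0,-0.02,0],[-0.03,0,0],[-0.04,0,0],[-0.04,0,0],[0,0,0],[0,0,0]], twist=[[0,0,0],[0,0,0],[0,0,0],[0,0,0],[0,0,0],[0,0,0],[0,0,0],[0,0,0],[0,0,0]])

```text
time: 57.45
position: [547.6, 107.7, 300.1]
tcp_rot: [-1.56, 0.189, 0.056]
wrist_force: [0.7, 0.3, 0.2]
finger_gap: 30.0
```

Run:
```python
from chk import *
print("ledges",[(l,round(r["score"],2),np.round(r["centre"],1)) for l in("ledge_a","ledge_a_grip") for r in pinpoint("scene",l) if r["score"]>.3],[proj(cs,stand(0,y,84)).round(1) for y in(98,-98)],[proj(cs,stand(-35,y,134)).round(1) for y in(98,-98)])
snapshot("top");ct=cam("top")
for l,z in(("tape",0),("ramekin_e",0),("marker",0),("teaspoon_a",0),("sachet_05",0),("ledge_a",84)):
    print(l,[(round(r["score"],2),np.round(r["centre"],1),onz(ct,r["centre"],z)) for r in pinpoint("top",l) if r["score"]>.3])
o=get_obs();print(o["time"],o["position"],o["tcp_rot"])
to(stand(-90,0,300),SY)
```

```text
[(0.81, array([228.4, 188.1])), (0.8, array([210.2, 194.9])), (0.56, array([253.7, 178.7]))]
 outl 0.8 [[211, 153], [192, 160], [195, 181], [208, 197], [219, 192]]
 outl 0.74 [[255, 137], [238, 143], [241, 164], [252, 171], [252, 177], [260, 174]]
 outl 0.6 [[233, 145], [216, 151], [222, 191], [239, 182]]
-146 0.1 foot [249.4 178.3] corners [array([237.6, 142.7]), array([253.9, 136.7]), array([257.1, 174.8]), array([241.4, 181.9])]
-146 0.2 foot [251.5 179. ] corners [array([236.7, 143. ]), array([253., 137.]), array([259.2, 175.5]), array([243.5, 182.7])]
-50 0.1 foot [229.3 187.5] corners [array([215.9, 150.6]), array([233.7, 144.1]), array([237.7, 183.7]), array([220.5, 191.5])]
-50 0.2 foot [231.4 188.2] corners [array([215., 151.]), array([232.8, 144.4]), array([239.8, 184.4]), array([222.7, 192.2])]
50 0.1 foot [206.2 198. ] corners [array([190.9, 159.8]), array([210.6, 152.6]), array([215.5, 193.8]), array([196.6, 202.4])]
50 0.2 foot [208.4 198.8] corners [array([190. , 160.1]), array([209.7, 152.9]), array([217.6, 194.6]), array([198.8, 203.2])]
ledges [('ledge_a', 0.82, arr
[... 363 characters left out ...]
.1, 167.4]), array([ 640.7, -382.2,    0. ])), (0.49, array([274.7, 153.2]), array([665. , -53.8,   0. ]))]
marker [(0.65, array([257.8, 156.3]), array([650.8,  -0.4,   0. ])), (0.36, array([156.8, 171.6]), array([578. , 315.2,   0. ]))]
teaspoon_a [(0.53, array([157.4, 172.3]), array([575.9, 313.1,   0. ]))]
sachet_05 [(0.31, array([376.1, 167.9]), array([ 638.8, -379. ,    0. ]))]
ledge_a [(0.76, array([273.7, 152.1]), array([641.2, -46.8,  84. ])), (0.72, array([259.1, 157.1]), array([622.8,  -4.7,  84. ]))]
58.05 [547.8 107.9 299.4] [-1.6  0.2  0.1]
t 58.05 pos [547.8 107.9 299.4] gap 30.1 F [ 0.6 -0.3 -0.3] 
 twist [ 7.1 89.7 -7.1] off now [ 10.9  -2.3 -48.4] off turned [48.4 -0.6 11. ]
```

Run:
```python
from look import *
np.set_printoptions(precision=1,suppress=True,linewidth=220)
ims=[cv2.cvtColor(snapshot("scene"),cv2.COLOR_BGR2GRAY).astype(float) for _ in range(3)];g=sum(ims)/3
cv2.imwrite("pics/sF.png",g);c=cam("scene")
# underside front corner of ledge: x=-63, z=84 ; lip top z=99
def edge(y,lo=-7,hi=8):
    p=proj(c,stand(-63,y,84));rr=np.arange(lo,hi,.5)
    v=cv2.remap(g.astype(np.float32),np.full((1,len(rr)),p[0],np.float32),(p[1]+rr).astype(np.float32)[None],1)[0]
    return v
for y in list(range(-180,-10,17))+list(range(14,190,17)):
    v=edge(y);d=np.gradient(v);print(y,"dark->bright at",np.argmax(d)*.5-7,round(d.max()),"bright->dark",np.argmin(d)*.5-7,round(d.min()),v[::2].astype(int))
print("px per 10mm z",proj(c,stand(-63,-98,94))-proj(c,stand(-63,-98,84)))
```

```text
-180 dark->bright at 0.0 21 bright->dark -4.0 -23 [215 221 207 170 131 118 140 182 214 228 232 233 232 230 230]
-163 dark->bright at -0.5 24 bright->dark -4.5 -19 [192 191 159 122 100 100 132 179 216 229 231 231 229 230 230]
-146 dark->bright at 0.0 23 bright->dark -3.5 -8 [116 125 129 120 104 101 127 173 209 225 228 228 229 230 230]
-129 dark->bright at -0.5 22 bright->dark 7.5 -8 [117 129 128 116 102 103 133 176 209 223 226 227 227 225 217]
-112 dark->bright at -7.0 4 bright->dark -3.5 -7 [118 127 124 110  95  89  93  99 101 102  99  98  97  95  94]
-95 dark->bright at -7.0 4 bright->dark -4.0 -6 [103 107 104  96  86  80  79  79  80  80  80  81  80  80  79]
-78 dark->bright at -5.5 3 bright->dark -3.0 -2 [84 87 93 94 89 85 84 85 83 82 81 81 80 78 77]
-61 dark->bright at -0.5 16 bright->dark 2.5 -16 [ 99 117 126 116  96  88 105 136 157 143 110  90  85  79  75]
-44 dark->bright at -0.5 18 bright->dark 3.0 -14 [123 128 121 106  92  96 128 164 183 172 145 118  96  81  74]
-27 dark->bright at -1.0 20 bright->dark 3.0 -15 [121 128 121 105  91  97 130 168 186 173 146 117  94  80  76]
14 d
[... 603 characters left out ...]
]
116 dark->bright at -0.5 18 bright->dark 2.5 -17 [ 81  78  78  77  79  82 102 137 162 150 116  88  78  76  76]
133 dark->bright at -1.0 20 bright->dark 2.5 -12 [ 74  76  78  80  83  96 131 169 183 172 148 125 104  85  78]
150 dark->bright at -1.0 20 bright->dark 3.0 -21 [ 80  90  95  91  86  95 125 163 182 167 129  94  79  77  75]
167 dark->bright at -1.0 19 bright->dark 3.0 -17 [ 88  98  99  93  90 104 136 170 186 173 142 112  91  79  77]
184 dark->bright at -1.0 22 bright->dark 3.0 -18 [133 133 121 103  92 106 147 188 202 184 149 118  96  85  84]
px per 10mm z [-0.  -2.9][ WARN:0@4.643] global loadsave.cpp:1063 imwrite_ Unsupported depth image for selected encoder is fallbacked to CV_8U.
```

Run:
```python
from look import *
np.set_printoptions(precision=1,suppress=True)
w=lambda q:R.from_euler("z",-SY).apply(q-SO)
for f,p,rv in(("w11",[640.737,-95.203,260.362],[-1.56096,.186171,.0555436]),("w18",[637.981,1.5176,197.856],[-1.6716314,.1729854,.0500485])):
    c=camat(p,rv);im=cv2.imread(f"pics/{f}.png");h=cv2.cvtColor(im,cv2.COLOR_BGR2HSV)
    m=((h[...,0]>8)&(h[...,0]<24)&(h[...,1]>90)&(h[...,2]>60));cols=m[:,235:285]
    rows={r:(np.nonzero(cols[r])[0][[0,-1]]+235).tolist() for r in range(100,384,6) if cols[r].sum()>3};print(f,rows)
    r0=min(r for r in range(100,384) if cols[r].sum()>5)
    u=np.mean(np.nonzero(cols[r0+4])[0][[0,-1]]+235);print("foot",w(onz(c,(u,r0),88.5)))
    for r in(210,240,270,300):
        if cols[r].sum()>3:
            u=np.mean(np.nonzero(cols[r])[0][[0,-1]]+235);print("top",r,w(onz(c,(u,r),217)))
```

```text
w11 {136: [251, 258], 142: [250, 259], 148: [250, 260], 154: [250, 261], 160: [249, 263], 166: [249, 263], 172: [250, 263], 178: [249, 263], 184: [249, 263], 190: [249, 263], 196: [250, 263], 202: [250, 263], 208: [250, 263], 214: [250, 263], 220: [251, 263], 226: [251, 263], 232: [251, 262], 238: [251, 262], 244: [251, 262], 250: [251, 262], 256: [251, 263], 262: [251, 262], 268: [251, 261], 274: [250, 261], 280: [250, 261]}
foot [ -19.4 -110.8   88.5]
top 210 [   2.1 -139.7  217. ]
top 240 [   2.5 -158.8  217. ]
top 270 [   1.6 -179.   217. ]
w18 {130: [252, 263], 136: [251, 263], 142: [251, 263], 148: [249, 263], 154: [248, 263], 160: [248, 263], 166: [247, 263], 172: [246, 263], 178: [245, 263], 184: [244, 263], 190: [243, 263], 196: [242, 263], 202: [242, 263], 208: [243, 263], 214: [242, 263], 220: [242, 263], 226: [242, 263], 232: [242, 263], 238: [242, 262], 244: [242, 262], 250: [243, 262], 256: [243, 262], 262: [243, 261], 268: [244, 262], 274: [244, 261], 280: [243, 262], 286: [243, 262], 292: [243, 262], 298: [243, 262], 304: [243, 262], 310: [243, 262], 316: [243, 263], 322: [244, 264], 328: [244, 264], 334: [245, 264], 340: [245, 265], 346: [245, 265], 352: [251, 259]}
foot [-16.  -11.8  88.5]
top 210 [ -1.  -18.8 217. ]
top 240 [ -1.4 -31.8 217. ]
top 270 [ -1.3 -45.8 217. ]
top 300 [ -1.3 -61.1 217. ]
```

>>> arm_command(offset=[[0.02,0,-0.03],[0.03,0,-0.035],[0.03,0.01,-0.02],[0.015,0.01,-0.005],[0,0,0],[0,0,0],[0,0,0]], twist=[[0,0,0],[0,0,0],[0,0,0],[0,0,0],[0,0,0],[0,0,0],[0,0,0]])

```text
time: 58.9
position: [632.7, 8.2, 264.8]
tcp_rot: [-1.559, 0.187, 0.057]
wrist_force: [-0.6, 0.2, 1.3]
finger_gap: 30.2
```

```bash
cat > lean.py <<'E'
from look import *
np.set_printoptions(precision=1,suppress=True)
w=lambda q:R.from_euler("z",-SY).apply(q-SO)
import sys
f=sys.argv[1];to(stand(5,float(sys.argv[2]),268),1.487,9.2);c,im=shot(f);h=cv2.cvtColor(im,cv2.COLOR_BGR2HSV)
y=float(sys.argv[2]);e=[proj(c,stand(-18,y+39,89)),proj(c,stand(1,y+39,217)),proj(c,stand(1,y-39,217))];print("exp foot far, top far, top near",e)
m=((h[...,0]>8)&(h[...,0]<24)&(h[...,1]>90)&(h[...,2]>60));a=int(e[0][0])-25;cols=m[:,a:a+50]
rows={r:(np.nonzero(cols[r])[0][[0,-1]]+a).tolist() for r in range(60,384,8) if cols[r].sum()>3};print(rows)
r0=min(r for r in range(int(e[0][1])-25,384) if cols[r].sum()>5)
u=np.mean(np.nonzero(cols[r0+4])[0][[0,-1]]+a);print("foot",w(onz(c,(u,r0),88.5)))
for t in(.15,.4,.65,.9):
    r=int(e[1][1]*(1-t)+e[2][1]*t)
    if 0<r<384 and cols[r].sum()>3:
        u=np.mean(np.nonzero(cols[r])[0][[0,-1]]+a);print("top",r,w(onz(c,(u,r),217)))
E
python3 lean.py w20 -50
```

```text
t 58.9 pos [632.7   8.2 264.8] gap 30.2 F [-0.6  0.2  1.3] 
 twist [-0.   0.1  0.3] off now [12.4 -5.2 -6.2] off turned [12.3 -5.3 -6.2]
w20 t 58.9 pose [632.7190817604913, 8.240472143017593, 264.76884857375745] [-1.559233360782567, 0.18689396333763034, 0.0574121285908591] vel 0.012081786851812326
exp foot far, top far, top near [array([274.4, 139. ]), array([284.9, 165.4]), array([281.6, 286.3])]
{60: [268, 298], 68: [267, 298], 76: [267, 298], 84: [267, 298], 92: [267, 298], 100: [266, 298], 108: [266, 297], 116: [266, 297], 124: [270, 296], 132: [278, 297], 140: [274, 280], 148: [273, 283], 156: [273, 285], 164: [272, 286], 172: [273, 288], 180: [272, 287], 188: [273, 287], 196: [272, 287], 204: [272, 287], 212: [272, 286], 220: [272, 286], 228: [272, 286], 236: [272, 286], 244: [272, 286], 252: [272, 285], 260: [268, 284], 268: [268, 284], 276: [267, 284], 284: [267, 285], 292: [267, 284], 300: [267, 286], 308: [268, 287], 316: [269, 289], 324: [269, 289], 332: [270, 288], 340: [275, 288], 348: [271, 285]}
foot [-11.9  12.   88.5]
top 183 [ -1.6 -21.5 217. ]
top 213 [ -1.7 -39.9 217. ]
top 243 [ -1.6 -59.3 217. ]
top 274 [ -3.1 -80.6 217. ]
```

>>> arm_command(offset=[[0,-0.03,0],[0,-0.03,0],[-0.04,0,0],[-0.04,0,0],[0,0,0],[0,0,0],[0,0,0]], twist=[[0,0,0],[0,0,0],[0,0,0],[0,0,0],[0,0,0],[0,0,0],[0,0,0]])

```text
time: 59.65
position: [568.7, 17.5, 344.8]
tcp_rot: [-1.557, 0.173, 0.049]
wrist_force: [0.6, -0.4, -0.1]
finger_gap: 30.0
```

```bash
python3 -c "
from chk import *
print(job_done())"
```

```text
[(0.97, array([212.4, 196.8])), (0.91, array([254.7, 178.5])), (0.9, array([228.2, 188.4])), (0.38, array([299.1, 180.6]))]
 outl 0.94 [[233, 145], [216, 153], [221, 190], [238, 183]]
 outl 0.94 [[238, 145], [240, 163], [250, 169], [252, 176], [256, 177], [260, 174], [254, 139]]
 outl 0.6 [[210, 152], [192, 160], [195, 183], [205, 190], [208, 197], [220, 192], [214, 158]]
-146 0.1 foot [249.4 178.3] corners [array([237.6, 142.7]), array([253.9, 136.7]), array([257.1, 174.8]), array([241.4, 181.9])]
-146 0.2 foot [251.5 179. ] corners [array([236.7, 143. ]), array([253., 137.]), array([259.2, 175.5]), array([243.5, 182.7])]
-50 0.1 foot [229.3 187.5] corners [array([215.9, 150.6]), array([233.7, 144.1]), array([237.7, 183.7]), array([220.5, 191.5])]
-50 0.2 foot [231.4 188.2] corners [array([215., 151.]), array([232.8, 144.4]), array([239.8, 184.4]), array([222.7, 192.2])]
50 0.1 foot [206.2 198. ] corners [array([190.9, 159.8]), array([210.6, 152.6]), array([215.5, 193.8]), array([196.6, 202.4])]
50 0.2 foot [208.4 198.8] corners [array([190. , 160.1]), array([209.7, 152.9]), array([217.6, 194.6]), array([198.8, 203.2])]
the job is handed in; nothing more can be done
None
```

I hooked and pressed down both ledges in the top-row bays, stood all three boards that were in the rack on them, and handed the job in at about 60 s. No verdict came back, so success is my own reading of the last checks.

**Ledges:** In the scene picture both front edges lie level and within about 2 mm of the same height. The left one held against a 33 N upward pull, so its catch is locked. I did not pull-test the right one; it was pressed to a hard stop at 88 N, which is far above the 8 to 18 N asked for. I did not see either catch itself.

**Boards:** All three stand free with their feet behind the ridge:

| Place (stand y) | Lean (rad) | How checked |
|---|---|---|
| −146 mm, right ledge | about 0.17 | measured from the wrist camera |
| −50 mm, right ledge | about 0.11 | measured twice from the wrist camera |
| +48 mm, left ledge | about 0.15 to 0.2 | outline in the scene picture only |

**Weak points:**
- **Board at −50 mm:** it touched the centre web on the way down and swung in the jaws. I levelled it, but it then met a stop about 6 mm higher than the first board did, with up to about 52 N at the wrist. I did not find the cause. It now shows about the foot height expected of a board on the floor, but its lean is the closest to the 0.08 limit.
- **Bystanders:** I saw no contact with them. The last network check put the tape, ramekins and teaspoon near where they began. It did not give usable readings for the marker or the sachet.

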